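# Fit the carousel to the bottle mixer, load it and start a run

## Robot

A 7-joint arm with a two-finger parallel gripper is mounted at the origin on a cart in front of the work surface, level with it; the furniture and walls round the work are solid. World frame = base frame: x ahead of the robot, y to its left, z up, the work surface at z = 0. Lengths are in m, angles in rad, forces in N, time in s.
With the tool pointing down it reaches from about 0.425 to 0.925 m from the base axis. Payload 6.8 kg.
Tool frame: the origin (TCP) lies on the centre line of the jaws, within the pads' length; the fingertips stand 8 mm ahead of it and the grasp point (between the pads) lies 11 mm behind it (r.finger_overhang is the distance from the TCP to the fingertips, in m); x points along the fingers, z is the direction in which the jaws open and shut, and the axes are right-handed (so a half turn about x gives the same grasp; the last joint's range is limited). The gripper opens to 85 mm and grips with 20 to 120 N. Pads are 22 mm wide; open, the fingers measure 114 mm over their backs; the gripper's body (76 mm by 85 mm) begins 54 mm behind the grasp point. The pads swing forward as they close: fully open they stand 13 mm farther back than shut.
Start: joints at [-1.446, 0.477, 0.022, 1.555, -0.011, 1.109, -0.083], TCP at [0.156, 0.657, 0.214] pointing down, gripper open.
Joint ranges: [-2.96, 2.96], [-0.34, 2.1], [-1.41, 1.46], [0.24, 2.44], [-1.37, 4.51], [0.17, 1.92], [-2.96, 2.96]. Speed limits (rad/s): [2.39, 2.39, 3.14, 3.14, 3.14, 3.14, 3.14].

## Interface

Orientations are given as a rotation vector (axis times angle).
In Python, from bench import r gives the robot as it stands. The module is installed in compiled form; this text tells all that it offers.
- The arm moves only by the tool play_rows, never from a script. Its argument "plan" is a list of rows, each a list of 5 numbers: the opening, from -1 (shut) to 1 (fully open), then the shift along the world's x, y, z in m, then the turn about the world's z in rad. A call has 1 to 10 rows; each row is the pose to reach, as a shift and turn from the pose commanded when the call began; what a row does not reach only later rows make up. A row lasts 1/10 s, in which the tool goes at most 50 mm and 8.59 degrees, less where a joint would pass 70% of its speed; a pose out of reach is approached as far as the arm can. A call with a gripper value outside its range is refused whole. The fingers move at their own pace and stop on an object; "force" is the grip in N (left out, the last holds). Time passes only in rows, so rows that repeat a pose let the fingers close. It gives the time, the measured TCP pose, the force and the opening at its end, in the units of the state.
- r.get_obs(): the state, without advancing time (a new reading comes with each control period).
- r.grab_frame(name): name is "scene" or "top" or "wrist"; returns a dict with "pixels" (480x640x3 uint8, blue, green, red), "z_map" (480x640 float32, m along the optical axis (not along the pixel's ray), 0 where there is no reading), "vfov" (degrees; the focal length in pixels is half the picture's height over the tangent of half this angle, whatever the lens; pixels are square), "cx", "cy" (the principal point, pixels), "R" (3x3) and "t" (3): a world point X has camera coordinates R X + t; the wrist camera has in their place "tool_from_camera" (4x4, takes a point from camera to tool coordinates, whose origin is the TCP and whose axes are the tool frame's). Camera axes: x right, y down, z forward; pixel columns grow to the right and rows downward; lengths in m; the calibration is good to about 2 mm. A picture is of the moment at which its call begins: read the wrist's pose just before it.
- r.hand_in(): hands the job in, once; it reports no verdict.
Trained networks look in a picture, given as the dict that the camera call returned (one of the last four; its "shot" number tells which), for a name from the list of things; names that differ only in an ending like _2 or _b are one class to them, and where a whole thing is asked for, a point or a joint stands for the part that bears it (a point fixed in the world has none). Each returns a list of dicts, best first, with "conf" (0 to 1); they miss things now and then, are a little off and sometimes report something else, mostly with a low value. They report only what shows in the picture. A call takes as long as a camera call. They do not tell look-alikes from the thing itself.
- r.outline_of(picture, label): "mask" (480x640 bool, what is visible of it) and "bbox" ([left, top, right, bottom] as shares, 0 to 1, of the picture: columns of its width, rows of its height, round what is visible of it).
- r.pinpoint(picture, label): "position" ([column, row] as shares, 0 to 1, of the picture: columns of its width, rows of its height: a listed point, or the origin of a listed thing).
The state is a dict: "clock": time; "joints": joint angles; "qvel": joint speeds; "tau": joint torques, N m; "tcp_pos": TCP position; "orientation": TCP orientation; "contact_force": force on the tool from outside, world axes, zero at the start; "moment": the same for the moment, N m; "grip_width": finger opening in m.
Only numpy, scipy, OpenCV 4.12 (cv2) and the standard library are available. Lean on these libraries where they do the work, as an engineer would, in place of code of your own. Each camera call takes 0.05 s, during which the arm holds its last target.

## Task

Get the bottle mixer going: set the empty carousel on the drive and turn it there under light pressure until it drops over the drive dogs and lies flat on the turntable, then stand every one of the white-capped clear bottles from the left end of the bench in a cup of the carousel, one to a cup, fully down. When all are in, turn the timer to the long mark (a quarter turn clockwise from its zero) and switch the mixer on last (toggle pushed away from you); leave the other things on the bench where they are.

Things in the scene. Friction and masses are not known exactly. Their poses are not given: they have to be found in the camera images.
- mixer: white bench mixer for bottles, standing fixed on the bench: case 176 mm deep (x) by 350 mm wide (y) by 56 mm high, drive towards its left end (+y), control panel at its right end (-y). Origin: at bench height under the drive's axis; x points away from the operator, the case spans x -88 to 88 mm and y -250 to 100 mm
- drive_seat (a point): centre of the top of the mixer's aluminium turntable (120 mm across, 62 mm above the bench), axes as the mixer's. On it: a steel spindle, 20 mm thick, coned, 24 mm high, and three radial dogs 120 degrees apart, 9 mm high, 8 mm wide (5 at the top), reaching 32 mm from the axis. A brake (1.5 N m) holds the dogs at the angle where the drive last stopped, any angle, not reported
- carousel: loose carousel, 202 mm across, 102 high, 700 g: aluminium base 16 mm thick, five grey cups, black T handle. Origin: centre of its underside, z up, x along the handle bar. Underside: 24 mm bore, three radial slots 11 mm wide at 0, 120, 240 degrees from x. With slots off the dogs it rides on them, 9 mm above the turntable; with slots over dogs (about 4 degrees) it drops onto the turntable
- handle (a point): point on the carousel's axis, 90 mm above its underside, in the bar of the T handle, where to grip; the bar is 66 mm long (carousel x), 17 mm thick (carousel y) and 27 mm high (75 to 102 mm above the underside)
- cup1 (a point): centre of the floor of cup 1 of the carousel, 16 mm above the carousel's underside and 72 mm from its axis, at 0 degrees from its x axis; every cup is 49 mm wide inside, 55 mm outside, its rim 26 mm above this floor
- cup2 (a point): centre of the floor of cup 2 of the carousel, 16 mm above the carousel's underside and 72 mm from its axis, at 72 degrees from its x axis; every cup is 49 mm wide inside, 55 mm outside, its rim 26 mm above this floor
- cup3 (a point): centre of the floor of cup 3 of the carousel, 16 mm above the carousel's underside and 72 mm from its axis, at 144 degrees from its x axis; every cup is 49 mm wide inside, 55 mm outside, its rim 26 mm above this floor
- cup4 (a point): centre of the floor of cup 4 of the carousel, 16 mm above the carousel's underside and 72 mm from its axis, at 216 degrees from its x axis; every cup is 49 mm wide inside, 55 mm outside, its rim 26 mm above this floor
- cup5 (a point): centre of the floor of cup 5 of the carousel, 16 mm above the carousel's underside and 72 mm from its axis, at 288 degrees from its x axis; every cup is 49 mm wide inside, 55 mm outside, its rim 26 mm above this floor
- bottle1: clear glass bottle with a white screw cap and a blue band, 43 mm in diameter over a straight body, 98 mm tall with its cap (the body is straight from 4 to 62 mm, the cap is 36 mm across from 80 mm up), 145 g; it stands upright on the bench at the start. Origin: centre of its underside, z up. May be absent
- bottle2: clear glass bottle with a white screw cap and a blue band, 43 mm in diameter over a straight body, 98 mm tall with its cap (the body is straight from 4 to 62 mm, the cap is 36 mm across from 80 mm up), 145 g; it stands upright on the bench at the start. Origin: centre of its underside, z up. May be absent
- bottle3: clear glass bottle with a white screw cap and a blue band, 43 mm in diameter over a straight body, 98 mm tall with its cap (the body is straight from 4 to 62 mm, the cap is 36 mm across from 80 mm up), 145 g; it stands upright on the bench at the start. Origin: centre of its underside, z up. May be absent
- bottle4: clear glass bottle with a white screw cap and a blue band, 43 mm in diameter over a straight body, 98 mm tall with its cap (the body is straight from 4 to 62 mm, the cap is 36 mm across from 80 mm up), 145 g; it stands upright on the bench at the start. Origin: centre of its underside, z up. May be absent
- bottle5: clear glass bottle with a white screw cap and a blue band, 43 mm in diameter over a straight body, 98 mm tall with its cap (the body is straight from 4 to 62 mm, the cap is 36 mm across from 80 mm up), 145 g; it stands upright on the bench at the start. Origin: centre of its underside, z up. May be absent
- timer (a joint): timer knob on the mixer's control panel, turns clockwise seen from above; rad, 0 = pointer towards the operator (mixer -x), 1.57 = pointer at the long black bar mark, towards the drive (mixer +y); the other marks are dots. Range 0 to 4.7, stays where it is left (0.05 N m)
- timer_grip (a point): on the knob's axis, in its grip bar, 90 mm above the bench, turning with the knob: the bar lies along this x, 42 mm long, 14 mm thick and 32 mm high (65 to 97 mm above the bench); the end of the bar with the white line is its pointer (-x)
- run_switch (a joint): toggle switch on the control panel, nearer the operator than the timer; rad, 0 = off, leaning towards the operator (mixer -x), 0.8 = on, leaning away (mixer +x); stays where it is left (0.06 N m, about 1.5 N at the tip)
- run_switch_tip (a point): tip of the switch's steel bat, which is 46 mm long and 10 mm thick, pivoting 62 mm above the bench; the tip is 104 mm above the bench in both end positions and moves 36 mm from off to on
- swab_jar: glass jar of cotton swabs, 62 mm across, 89 mm tall, standing by; leave it where it is
- pill_tin: round white tin, 47 mm across, 21 mm high, standing by; leave it where it is
Mind the look-alikes: they are no part of the job. What is shaped like the bottle5 but pink or red is not meant.

How it is judged:
On the way, in this order (a step that is already met when the one before it is completed fails the run):
1. the carousel has dropped over the dogs and lies on the turntable (z of carousel in the frame of drive_seat between -0.004 and 0.003 m and horizontal distance between carousel and drive_seat below 0.006 m and angle between carousel's own z axis and vertical below 0.05 rad), for 0.3 s.
2. every bottle stands in a cup of the seated carousel (all of step 1 and (horizontal distance between bottle1 and cup1 below 0.009 m or horizontal distance between bottle1 and cup2 below 0.009 m or horizontal distance between bottle1 and cup3 below 0.009 m or horizontal distance between bottle1 and cup4 below 0.009 m or horizontal distance between bottle1 and cup5 below 0.009 m) and z of each of bottle1, bottle2, bottle3, bottle4, bottle5 in the frame of carousel below 0.021 m and angle between each of bottle1, bottle2, bottle3, bottle4, bottle5's own z axis and vertical below 0.12 rad and (horizontal distance between bottle2 and cup1 below 0.009 m or horizontal distance between bottle2 and cup2 below 0.009 m or horizontal distance between bottle2 and cup3 below 0.009 m or horizontal distance between bottle2 and cup4 below 0.009 m or horizontal distance between bottle2 and cup5 below 0.009 m) and (horizontal distance between bottle3 and cup1 below 0.009 m or horizontal distance between bottle3 and cup2 below 0.009 m or horizontal distance between bottle3 and cup3 below 0.009 m or horizontal distance between bottle3 and cup4 below 0.009 m or horizontal distance between bottle3 and cup5 below 0.009 m) and (horizontal distance between bottle4 and cup1 below 0.009 m or horizontal distance between bottle4 and cup2 below 0.009 m or horizontal distance between bottle4 and cup3 below 0.009 m or horizontal distance between bottle4 and cup4 below 0.009 m or horizontal distance between bottle4 and cup5 below 0.009 m) and (horizontal distance between bottle5 and cup1 below 0.009 m or horizontal distance between bottle5 and cup2 below 0.009 m or horizontal distance between bottle5 and cup3 below 0.009 m or horizontal distance between bottle5 and cup4 below 0.009 m or horizontal distance between bottle5 and cup5 below 0.009 m)), for 0.2 s.
3. the timer stands at the long mark, the switch still off (value of joint timer between 1.37 and 1.77 rad and value of joint run_switch below 0.3 rad), for 0.2 s.
4. the switch is on (value of joint run_switch above 0.6 rad), for 0.2 s.
At the end, for the whole second after the job is handed in: Carousel flat on the turntable (3 mm, within 6 mm of the axis, level within 3 degrees), each bottle upright (7 degrees) on the floor of a cup (5 mm; 9 mm of its centre), timer within 0.2 rad of the long mark (1.57), switch on (over 0.6 rad), all at rest (all of step 2 and value of joint timer between 1.37 and 1.77 rad and value of joint run_switch above 0.6 rad and linear speed of each of carousel, bottle1, bottle2, bottle3, bottle4, bottle5 below 0.02 m/s); the robot touches nothing.
It fails at once if the swab jar is shifted by more than 4 cm (distance of swab_jar from where it was at the start of the episode above 0.04 m).
It fails at once if the tin is shifted by more than 4 cm (distance of pill_tin from where it was at the start of the episode above 0.04 m).
It fails at once if the carousel is rammed onto the drive by the robot (over 200 N) (contact force between carousel and mixer above 200 N and contact force between the fingers and carousel above 1 N).
Of bottle1, bottle2, bottle3, bottle4, bottle5 only 3 to 5 are there at a start; the rules pass over those that are not, and their reading is None.
At some moment in a run one of carousel may be knocked a few centimetres aside while the robot is not near it.
It also fails if it takes over 210 s, if anything falls off the work surface, if the arm or the gripper's body presses on something with over 40 N, if the wrist force passes 120 N, or if a joint passes its speed limit or range.

## Working session

There is one attempt and no reset: what is moved stays moved. The work goes in short steps, Python scripts to look and compute and a tool call to move; the robot and the scene stay as the last step left them, time stands still between calls to the robot, and variables do not carry over. Pictures are saved under pics/ and viewed, and the job is handed in when it is done.

Besides the shell and the picture viewer there is one more tool, called after ">>>" as a command line: name --pt "numbers of a row" for each row, then --argument value for the rest. play_rows: Moves the arm, as the interface text tells. Its arguments: {"type":"object","properties":{"plan":{"type":"array","items":{"type":"array","items":{"type":"number"}}},"force":{"type":"number"}},"required":["plan"]}

```bash
mkdir -p pics; ls; cat > h.py <<'E'
import numpy as np, cv2
from bench import r
from scipy.spatial.transform import Rotation as Ro
def f_of(p): return 240/np.tan(np.radians(p["vfov"])/2)
def ext(p,obs=None):
    if "R" in p: 
        R=np.array(p["R"]);t=np.array(p["t"]); return R.T, -R.T@t
    T=np.array(p["tool_from_camera"]); o=obs or r.get_obs()
    Rw=Ro.from_rotvec(o["orientation"]).as_matrix()
    return Rw@T[:3,:3], Rw@T[:3,3]+np.array(o["tcp_pos"])
def cloud(p,obs=None):
    f=f_of(p);z=p["z_map"];v,u=np.mgrid[:480,:640]
    P=np.stack([(u-p["cx"])/f*z,(v-p["cy"])/f*z,z],-1)
    A,c=ext(p,obs); W=P@A.T+c; W[z<=0]=np.nan; return W
def ray(p,u,v,z,obs=None):
    f=f_of(p);A,c=ext(p,obs);d=A@np.array([(u-p["cx"])/f,(v-p["cy"])/f,1]);return c+d*(z-c[2])/d[2]
def proj(p,X,obs=None):
    f=f_of(p);A,c=ext(p,obs);q=A.T@(np.array(X)-c);return q[0]/q[2]*f+p["cx"],q[1]/q[2]*f+p["cy"]
E
python3 - <<'E'
from h import *
o=r.get_obs();print(o)
for n in("scene","top","wrist"):
    o=r.get_obs();p=r.grab_frame(n);cv2.imwrite(f"pics/{n}0.png",p["pixels"]);print(n,p["vfov"],ext(p,o)[1])
    for l in ["mixer","carousel","handle","drive_seat","bottle1","timer_grip","run_switch_tip","swab_jar","pill_tin"]:
        try:
            for d in r.pinpoint(p,l)[:8]: print(l,round(d["conf"],2),np.round(np.array(d["position"])*[640,480],1))
        except Exception as e: print(l,e)
E
```

```text
pics
{'clock': 0.0, 'joints': array([-1.44611539,  0.47781042,  0.02234193,  1.55646841, -0.0114948 ,
        1.10930311, -0.08306301]), 'qvel': array([ 1.65210731e-04,  1.23940615e-03,  9.79488390e-04, -8.89227151e-05,
        7.49024212e-04,  2.46782695e-03, -3.15146627e-05]), 'tau': array([ 1.16585703e-03, -5.96456087e+01,  1.60751615e+00, -2.81200129e+01,
        1.24338051e-02,  9.18196019e-03,  1.05726917e-05]), 'tcp_pos': array([0.15558609, 0.65617045, 0.21271172]), 'orientation': array([-1.03733202,  1.31174099,  1.03521971]), 'contact_force': array([-1.02139336,  1.3265126 , -0.23839639]), 'moment': array([ 0.03682563, -0.05711849,  0.02011552]), 'grip_width': 0.08540791156868136}
scene 54.30625819530857 [1.12271284 0.5652103  0.91425355]
mixer 0.87 [335.9 305.3]
mixer 0.16 [210.8 211. ]
carousel 0.79 [236.9 199.3]
carousel 0.5 [431.6 295.9]
carousel 0.49 [215.5 246.2]
handle 0.76 [229.7 179.4]
drive_seat 0.66 [339.9 287.2]
bottle1 0.94 [466.2 323.2]
bottle1 0.93 [457.7 387.2]
bottle1 0.87 [407.9 323.9]
bottle1 0.71 [439.8 347.7]
bottle1 0.65 [246.6 208.4]
bottle1 0.63 [411.4 374.8]
timer_grip 0.72 [272.4 248.6]
run_switch_tip 0.63 [456.5 386.8]
run_switch_tip 0.44 [302.3 220.1]
swab_jar 0.88 [431.7 295. ]
swab_jar 0.55 [299.5 221.6]
pill_tin 0.81 [217.7 247.5]
top 46.029485865480424 [ 0.21146393 -0.03957191  1.71307313]
mixer 0.79 [286.2 237.6]
carousel 0.7 [445.7 250.1]
handle 0.75 [453.8 250.4]
handle 0.6 [425.7 248.5]
drive_seat 0.85 [281.7 235.2]
drive_seat 0.43 [452.  246.8]
bottle1 0.82 [205.9 229.4]
bottle1 0.81 [201.5 295.1]
bottle1 0.68 [234.8 266.5]
bottle1 0.63 [206.5 265.1]
bottle1 0.53 [177.3 250.4]
timer_grip 0.54 [349.7 218.1]
timer_grip 0.49 [205.5 231.4]
swab_jar 0.86 [239.2 304.7]
swab_jar 0.21 [282.3 237. ]
pill_tin 0.75 [396.7 208.2]
wrist 64.54803017730471 [0.07692947 0.67665913 0.37417195]
bottle1 0.76 [127.8 455.5]
```

View pics/scene0.png

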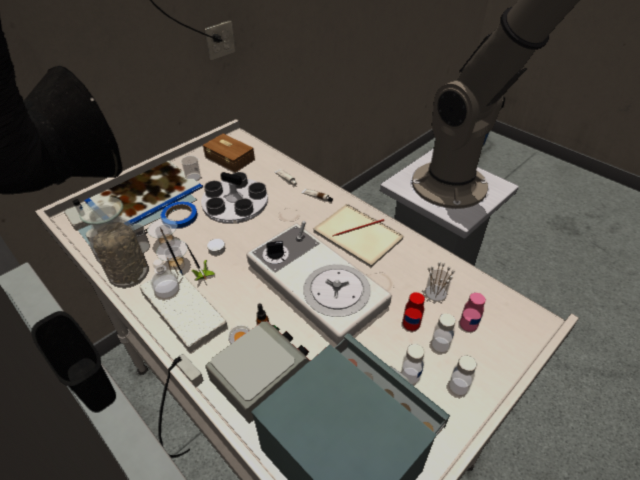

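View pics/top0.png

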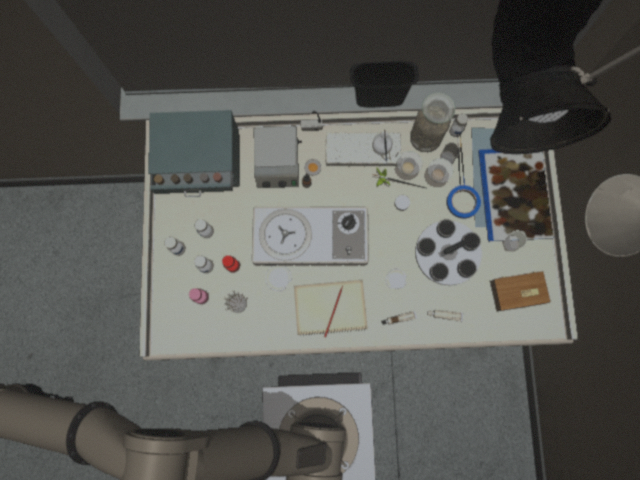

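View pics/wrist0.png

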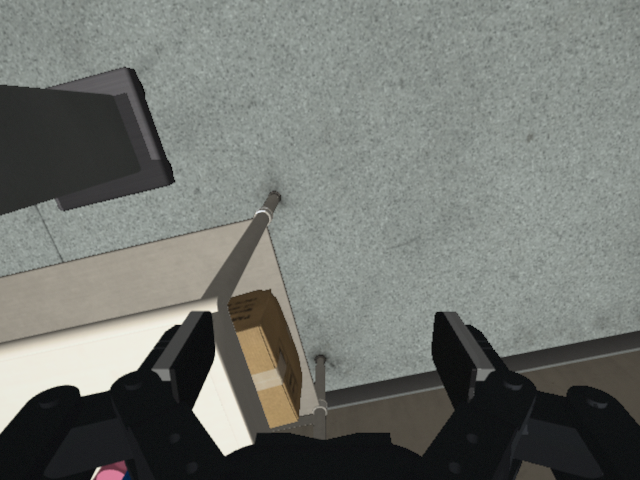

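The pictures show three white-capped bottles (top: 173,244; 203,228; 204,264), with red and pink decoys beside them. The carousel is at (448,250) in the top view and the mixer at (310,236).

```bash
python3 - <<'E'
from h import *
from scipy import ndimage as N
p=r.grab_frame("top");W=cloud(p);s=r.grab_frame("scene");Ws=cloud(s)
A,c=ext(p);print("axes",np.round(A,3))
b=W[:,:,2]; print("bench z", np.nanmedian(b[270:285,400:420]), np.nanmedian(Ws[225:240,330:350,2]))
for n,d in (("top",(p,W)),("scene",(s,Ws))):
    pp,w=d
    for l,zlo,zhi in (("bottle1",.09,.105),("swab_jar",.07,.1),("pill_tin",.01,.03),("carousel",.005,.12),("mixer",.05,.06)):
        for q in r.outline_of(pp,l)[:7]:
            m=q["mask"];X=w[m];X=X[(X[:,2]>zlo)&(X[:,2]<zhi)]
            if len(X)>5: print(n,l,round(q["conf"],2),m.sum(),len(X),"mean",np.round(X.mean(0),4),"mid",np.round((X.min(0)+X.max(0))/2,4),"ext",np.round(np.ptp(X,0),3))
# zoom
cv2.imwrite("pics/topz1.png",cv2.resize(p["pixels"][200:290,390:500],None,fx=6,fy=6,interpolation=2))
cv2.imwrite("pics/topz2.png",cv2.resize(p["pixels"][195:275,240:380],None,fx=5,fy=5,interpolation=2))
# carousel cups/handle region in top
X=W[200:300,400:490].reshape(-1,3)
for lo,hi in((.08,.11),(.035,.05),(.01,.02)):
    Y=X[(X[:,2]>lo)&(X[:,2]<hi)];print(lo,len(Y),np.round(Y.mean(0),4),np.round(Y.min(0),4),np.round(Y.max(0),4))
E
```

```text
axes [[-0.039 -0.978  0.203]
 [-0.999  0.037 -0.011]
 [ 0.003 -0.203 -0.979]]
bench z 0.0004650370582832686 0.011439418236929955
top bottle1 0.81 265 113 mean [0.5173 0.3207 0.0975] mid [0.5174 0.321  0.0976] ext [0.034 0.035 0.014]
top bottle1 0.77 246 115 mean [0.4214 0.3348 0.0976] mid [0.4221 0.3348 0.0977] ext [0.032 0.034 0.014]
top bottle1 0.74 284 105 mean [0.5756 0.4078 0.0975] mid [0.5753 0.4089 0.0974] ext [0.033 0.037 0.015]
top bottle1 0.57 255 101 mean [0.6252 0.3195 0.0977] mid [0.6254 0.3193 0.0975] ext [0.033 0.032 0.014]
top bottle1 0.48 242 107 mean [0.5138 0.2406 0.0982] mid [0.5145 0.2399 0.0978] ext [0.033 0.032 0.014]
top swab_jar 0.71 363 33 mean [0.3937 0.2196 0.082 ] mid [0.3976 0.2241 0.0824] ext [0.053 0.054 0.02 ]
top swab_jar 0.41 3424 69 mean [ 0.5298 -0.4189  0.0947] mid [ 0.5313 -0.4202  0.0854] ext [0.037 0.065 0.029]
top pill_tin 0.59 180 170 mean [ 0.6937 -0.2882  0.0209] mid [ 0.6943 -0.2897  0.0206] ext [0.046 0.045 0.018]
top carousel 0.87 3420 3379 mean [ 0.5294 -0.4191  0.0243] mid [ 0.5316 -0.4213  0.0584] ext [0.201 0.202 0.106]
top mixer 0.
[... 752 characters left out ...]
ene swab_jar 0.67 752 77 mean [0.4021 0.2381 0.0794] mid [0.4017 0.2325 0.079 ] ext [0.06  0.056 0.017]
scene pill_tin 0.51 212 192 mean [ 0.6965 -0.283   0.0194] mid [ 0.6954 -0.2847  0.0178] ext [0.044 0.046 0.015]
scene carousel 0.83 2666 2551 mean [ 0.5405 -0.4042  0.0295] mid [ 0.5326 -0.4141  0.0547] ext [0.2   0.2   0.099]
scene mixer 0.95 8824 5619 mean [0.6019 0.0151 0.0561] mid [0.5944 0.0042 0.055 ] ext [0.188 0.355 0.01 ]
0.08 143 [ 0.5297 -0.4187  0.0999] [ 0.5129 -0.4526  0.082 ] [ 0.5498 -0.3878  0.1093]
0.035 351 [ 0.5302 -0.4221  0.0415] [ 0.4439 -0.5153  0.0351] [ 0.6292 -0.3237  0.05  ]
0.01 2282 [ 0.5492 -0.4307  0.0157] [ 0.3853 -0.5631  0.01  ] [ 0.7003 -0.2657  0.02  ]
```

```bash
ls pics
```

```text
scene0.png
top0.png
topz1.png
topz2.png
wrist0.png
```

View pics/topz1.png

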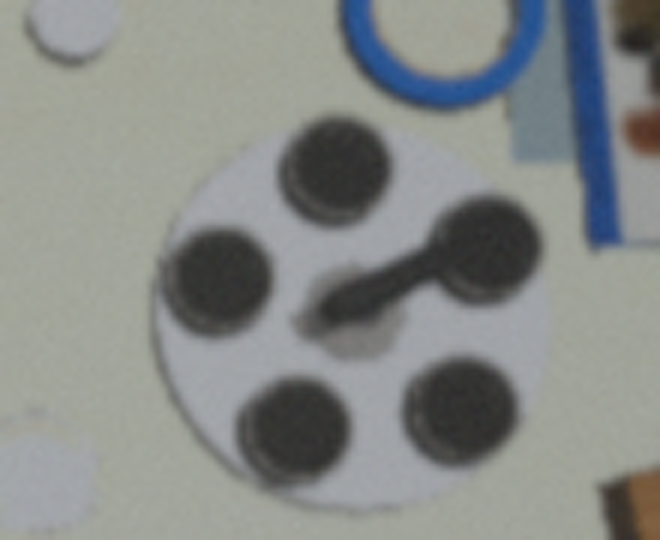

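View pics/topz2.png

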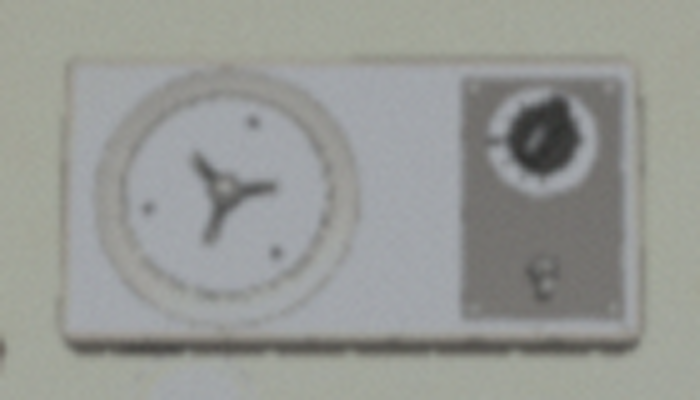

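```bash
python3 - <<'E'
from h import *
o=r.get_obs();Rm=Ro.from_rotvec(o["orientation"]).as_matrix();print(np.round(Rm,3),"jaw yaw",np.degrees(np.arctan2(Rm[1,2],Rm[0,2])))
p=r.grab_frame("top");W=cloud(p);s=r.grab_frame("scene");Ws=cloud(s)
for w,q in((W,p),(Ws,s)):
    m=r.outline_of(q,"mixer")[0]["mask"];X=w[m];X=X[(X[:,2]>.048)&(X[:,2]<.06)]
    rc=cv2.minAreaRect(X[:,:2].astype(np.float32));print(rc)
X=W.reshape(-1,3);X=X[(X[:,2]>.13)&(X[:,0]>.3)]
for lo in (.13,.2,.3,.4,.5,.7):
    Y=X[(X[:,2]>lo)&(X[:,2]<lo+.1)]
    if len(Y):print(lo,len(Y),Y.min(0).round(2),Y.max(0).round(2))
E
```

```text
[[-0.    -0.973  0.231]
 [ 0.     0.231  0.973]
 [-1.     0.     0.   ]] jaw yaw 76.66271580981652
((0.5926709175109863, 5.6490302085876465e-05), (0.3494359850883484, 0.1748446673154831), 87.91852569580078)
((0.5946731567382812, 0.003170594573020935), (0.3520589768886566, 0.17711684107780457), 87.5053939819336)
0.13 22368 [ 0.36 -0.93  0.13] [1.21 0.92 0.23]
0.2 15673 [ 0.69 -0.93  0.2 ] [1.21 0.88 0.3 ]
0.3 13146 [ 0.79 -0.93  0.3 ] [1.21 0.83 0.4 ]
0.4 4412 [ 0.79 -0.89  0.4 ] [1.16 0.77 0.5 ]
0.5 1650 [ 0.9 -0.8  0.5] [ 1.05 -0.47  0.6 ]
0.7 992 [ 0.37 -0.6   0.7 ] [ 0.91 -0.48  0.8 ]
```

>>> play_rows --pt "1 0.04 -0.04 0.05 0" --pt "1 0.08 -0.09 0.09 0" --pt "1 0.12 -0.14 0.09 0" --pt "1 0.16 -0.19 0.09 0" --pt "1 0.2 -0.23 0.09 0" --pt "1 0.24 -0.27 0.09 0" --pt "1 0.27 -0.31 0.09 0" --pt "1 0.3 -0.35 0.09 0" --pt "1 0.33 -0.39 0.09 0" --pt "1 0.36 -0.43 0.09 0"

```text
clock: 3.3
tcp_pos: [0.4647, 0.292, 0.3035]
orientation: [-1.036, 1.309, 1.036]
contact_force: [1.0, -0.3, 0.1]
grip_width: 0.0856
```

>>> play_rows --pt "1 0.03 -0.04 0 0" --pt "1 0.06 -0.08 0 0" --pt "1 0.09 -0.12 0 0" --pt "1 0.12 -0.15 0 0" --pt "1 0.14 -0.17 0 0" --pt "1 0.14 -0.17 0 0" --pt "1 0.14 -0.17 0 0"

```text
clock: 4.0
tcp_pos: [0.6037, 0.1235, 0.3029]
orientation: [-1.035, 1.311, 1.035]
contact_force: [-0.2, -0.0, -0.7]
grip_width: 0.0855
```

```bash
cat >> h.py <<'E'
def shot(n,name=None):
    o=r.get_obs();p=r.grab_frame(n)
    if name: cv2.imwrite(f"pics/{name}.png",p["pixels"])
    return o,p
E
python3 - <<'E'
from h import *
o,p=shot("wrist","w1");W=cloud(p,o);print(ext(p,o))
for l,z in(("drive_seat",.062),("timer_grip",.09),("run_switch_tip",.104)):
    for d in r.pinpoint(p,l)[:3]:
        u,v=np.array(d["position"])*[640,480];print(l,d["conf"],u,v,ray(p,u,v,z,o))
E
```

```text
(array([[ 2.31749116e-01,  9.23666022e-01,  3.05177699e-01],
       [ 9.72775587e-01, -2.20028784e-01, -7.27666883e-02],
       [-6.42395070e-05,  3.13733031e-01, -9.49511233e-01]]), array([0.52502207, 0.1434655 , 0.46339116]))
timer_grip 0.58 477.312 65.28 [0.5171404 0.2880653 0.09     ]
timer_grip 0.56 108.03200000000001 269.616 [ 0.62536309 -0.11520279  0.09      ]
run_switch_tip 0.95 62.592 177.408 [ 0.5237836  -0.10916842  0.104     ]
```

View pics/w1.png

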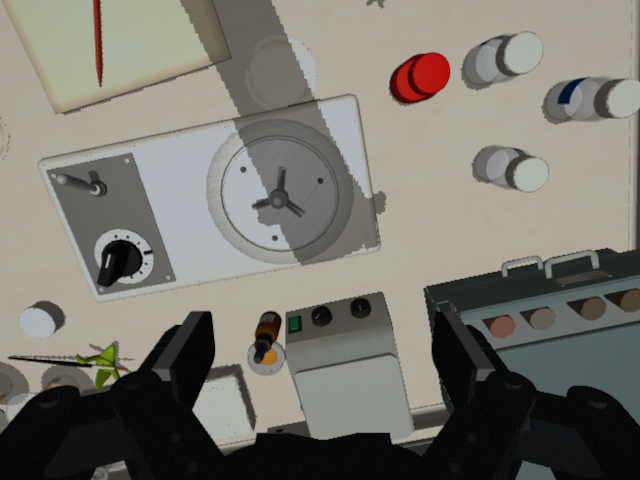

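```bash
python3 - <<'E'
from h import *
im=cv2.imread("pics/w1.png")
a=cv2.resize(im[140:260,200:360],None,fx=4,fy=4,interpolation=2);b=cv2.resize(im[225:300,80:180],None,fx=7,fy=7,interpolation=2)
cv2.imwrite("pics/z1a.png",a);cv2.imwrite("pics/z1b.png",b)
o,p=shot("wrist");W=cloud(p,o)
# heights near drive
R=W[140:260,200:360].reshape(-1,3)
for lo,hi in((.054,.0585),(.0595,.0645),(.067,.074),(.077,.095)):
    Y=R[(R[:,2]>lo)&(R[:,2]<hi)]
    print(lo,len(Y),Y.mean(0).round(4),((Y.min(0)+Y.max(0))/2).round(4))
Y=R[(R[:,2]>.0595)&(R[:,2]<.0645)]; print(cv2.minEnclosingCircle(Y[:,:2].astype(np.float32)))
X=W.reshape(-1,3);X=X[(X[:,2]>.05)&(X[:,2]<.0585)&(X[:,0]<.72)&(X[:,1]<.2)&(X[:,1]>-.22)]
print(cv2.minAreaRect(X[:,:2].astype(np.float32)), np.percentile(X,[0,1,99,100],axis=0))
T=W[225:300,80:180].reshape(-1,3);T=T[T[:,2]>.09];print("knob",len(T),T.mean(0),T.min(0),T.max(0),cv2.minAreaRect(T[:,:2].astype(np.float32)))
X=W[150:270,90:91];print(W[180,400],W[100,480])
E
```

```text
0.054 5640 [0.6081 0.0813 0.0567] [0.6026 0.0736 0.0563]
0.0595 10610 [0.5958 0.0779 0.062 ] [0.5997 0.0783 0.062 ]
0.067 379 [0.5953 0.0793 0.0708] [0.594  0.0737 0.0705]
0.077 269 [0.5955 0.0787 0.0821] [0.5963 0.078  0.0826]
((0.5961948037147522, 0.07823989540338516), 0.079306460916996)
((0.5933275818824768, 0.003369450569152832), (0.3484092354774475, 0.17507204413414001), 87.77703094482422) [[ 0.5001846  -0.17301512  0.05002129]
 [ 0.50500433 -0.16614457  0.05169955]
 [ 0.67989478  0.17516399  0.05843908]
 [ 0.68580985  0.18019494  0.05849998]]
knob 569 [ 0.62200801 -0.11049844  0.0963299 ] [ 0.60314683 -0.12922279  0.09002924] [ 0.64222217 -0.09575115  0.099741  ] ((0.6227580904960632, -0.11244215816259384), (0.014200248755514622, 0.04154814034700394), 55.030391693115234)
[ 6.20966732e-01  2.19489944e-01 -4.29390426e-04] [ 5.51049859e-01  3.24196983e-01 -5.14986525e-04]
```

View pics/z1a.png

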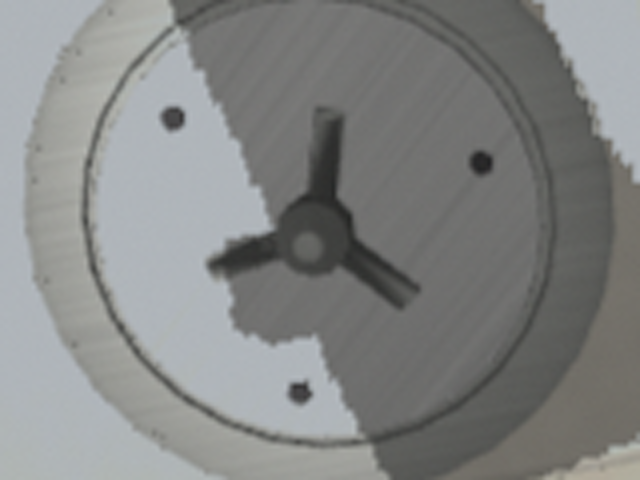

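View pics/z1b.png

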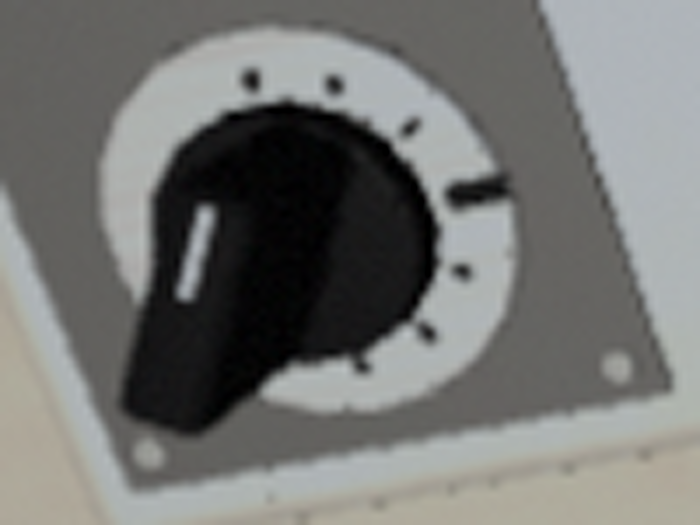

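```bash
python3 - <<'E'
from h import *
o,p=shot("wrist");W=cloud(p,o)
c=np.array([.6228,-.1124,.097]);d=np.array([np.cos(np.radians(-35)),np.sin(np.radians(-35)),0])
for s in(-.021,0,.021):
    u,v=proj(p,c+s*d,o);print(s,(u-80)*7,(v-225)*7)
# white line 3D
im=p["pixels"][225:300,80:180].astype(int)
m=np.zeros((75,100),bool);m[27:46,22:34]=im[27:46,22:34].min(-1)>110
L=W[225:300,80:180][m];print(m.sum(),L.mean(0)); q=L.mean(0)-c;print(q)
# dogs
for zz in (.071,.0665):
  for a in ((328,110),(215,266),(412,298)):
    x=ray(p,200+a[0]/4,140+a[1]/4,zz,o);v=x[:2]-[.5962,.0780];print(a,x.round(4),np.hypot(*v).round(4),np.degrees(np.arctan2(v[1],v[0])).round(1))
Y=W[140:260,200:360].reshape(-1,3);Y=Y[(Y[:,2]>.0665)&(Y[:,2]<.0735)];
v=Y[:,:2]-[.5962,.078];rr=np.hypot(*v.T);k=(rr>.016)&(rr<.034);a=np.arctan2(v[k,1],v[k,0])
print(k.sum(),np.degrees(np.angle(np.mean(np.exp(3j*a)))/3))
E
```

```text
-0.021 199.11041079067675 188.9205784325502
0 169.9508432346402 311.7065534212377
0.021 141.67708672743922 430.7625288796503
29 [ 0.61388033 -0.10621204  0.09810938]
[-0.00891967  0.00618796  0.00110938]
(328, 110) [0.566  0.0923 0.071 ] 0.0334 154.8
(215, 266) [0.5987 0.0525 0.071 ] 0.0256 -84.5
(412, 298) [0.619  0.1011 0.071 ] 0.0325 45.3
(328, 110) [0.5664 0.0917 0.0665] 0.0328 155.3
(215, 266) [0.5995 0.0514 0.0665] 0.0268 -82.9
(412, 298) [0.6201 0.1006 0.0665] 0.0329 43.3
269 38.098674930655854
```

>>> play_rows --pt "1 -0.01 -0.05 0 -0.08" --pt "1 -0.02 -0.1 0 -0.16" --pt "1 -0.03 -0.14 0 -0.24" --pt "1 -0.04 -0.18 0 -0.32" --pt "1 -0.05 -0.22 0 -0.4" --pt "1 -0.06 -0.26 0 -0.48" --pt "1 -0.07 -0.3 0 -0.56" --pt "1 -0.09 -0.34 0 -0.64" --pt "1 -0.1 -0.38 0 -0.72" --pt "1 -0.12 -0.42 0 -0.8"

```text
clock: 5.3
tcp_pos: [0.484, -0.2967, 0.3034]
orientation: [-0.421, 1.528, 0.421]
contact_force: [-0.1, -0.1, -0.1]
grip_width: 0.0854
```

>>> play_rows --pt "1 -0.01 -0.04 0 0" --pt "1 -0.02 -0.08 0 0" --pt "1 -0.02 -0.11 0 0" --pt "1 -0.02 -0.11 0 0" --pt "1 -0.02 -0.11 0 0"

```text
clock: 5.8
tcp_pos: [0.4637, -0.406, 0.303]
orientation: [-0.421, 1.53, 0.422]
contact_force: [0.4, 0.8, 0.3]
grip_width: 0.0857
```

```bash
python3 - <<'E'
from h import *
o,p=shot("wrist","w2");W=cloud(p,o);Rm=Ro.from_rotvec(o["orientation"]).as_matrix();print(o["tcp_pos"],"jaw",np.degrees(np.arctan2(Rm[1,2],Rm[0,2])))
for l,z in(("carousel",0),("handle",.09),("cup1",.016),("cup2",.016),("cup3",.016)):
    for d in r.pinpoint(p,l)[:2]:
        u,v=np.array(d["position"])*[640,480];print(l,d["conf"],u,v,ray(p,u,v,z,o))
m=r.outline_of(p,"carousel")[0]["mask"]
X=W[m]; B=X[(X[:,2]>.095)&(X[:,2]<.107)];print("bar",cv2.minAreaRect(B[:,:2].astype(np.float32)),B.mean(0))
B=X[(X[:,2]>.013)&(X[:,2]<.019)];print("base",cv2.minEnclosingCircle(B[:,:2].astype(np.float32)))
B=X[(X[:,2]>.038)&(X[:,2]<.046)];print("rims",cv2.minEnclosingCircle(B[:,:2].astype(np.float32)),len(B))
E
```

```text
[ 0.46371469 -0.40601362  0.30295074] jaw 30.794112449826883
carousel 0.83 362.688 224.112 [ 5.33810953e-01 -4.23910578e-01 -5.55111512e-17]
carousel 0.72 305.98400000000004 232.79999999999998 [ 0.47783072 -0.47070015  0.        ]
handle 0.88 370.368 241.488 [ 0.52907536 -0.41846658  0.09      ]
cup1 0.96 406.91200000000003 178.704 [ 0.5446639  -0.34735563  0.016     ]
cup1 0.9 413.37600000000003 248.88 [ 0.60180951 -0.41552574  0.016     ]
cup2 0.96 406.91200000000003 178.704 [ 0.5446639  -0.34735563  0.016     ]
cup2 0.9 413.37600000000003 248.88 [ 0.60180951 -0.41552574  0.016     ]
cup3 0.96 406.91200000000003 178.704 [ 0.5446639  -0.34735563  0.016     ]
cup3 0.9 413.37600000000003 248.88 [ 0.60180951 -0.41552574  0.016     ]
bar ((0.5296986103057861, -0.4178991913795471), (0.017558345571160316, 0.06526447087526321), 22.65154457092285) [ 0.52825577 -0.41668307  0.10130286]
base ((0.5300186276435852, -0.41869276762008667), 0.10118726640939713)
rims ((0.5295770168304443, -0.41873690485954285), 0.09927604347467422) 2136
```

View pics/w2.png

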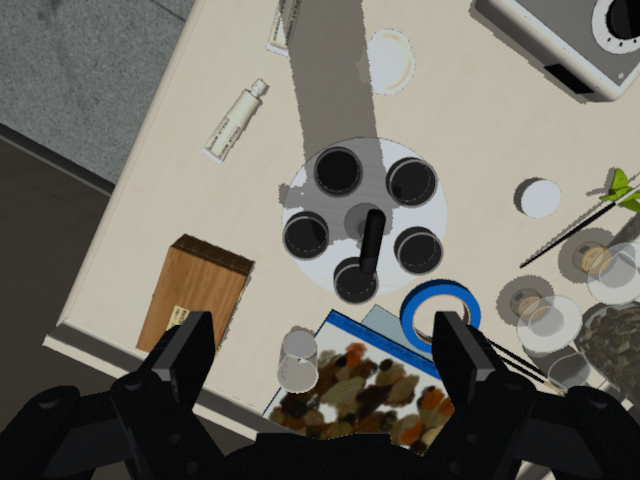

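>>> play_rows --pt "1 0.02 -0.004 -0.04 -0.07" --pt "1 0.045 -0.008 -0.08 -0.142" --pt "1 0.066 -0.0125 -0.12 -0.142" --pt "1 0.066 -0.0125 -0.16 -0.142" --pt "1 0.066 -0.0125 -0.19 -0.142" --pt "1 0.066 -0.0125 -0.21 -0.142" --pt "1 0.066 -0.0125 -0.224 -0.142" --pt "1 0.066 -0.0125 -0.224 -0.142" --pt "1 0.066 -0.0125 -0.224 -0.142"

```text
clock: 7.05
tcp_pos: [0.5302, -0.419, 0.0801]
orientation: [-0.311, 1.548, 0.31]
contact_force: [0.0, -0.2, 0.2]
grip_width: 0.0853
```

```bash
python3 - <<'E'
from h import *
o,p=shot("wrist","w3");Rm=Ro.from_rotvec(o["orientation"]).as_matrix();print(o["tcp_pos"],"jaw",np.degrees(np.arctan2(Rm[1,2],Rm[0,2])),o["contact_force"])
s=r.grab_frame("scene");cv2.imwrite("pics/s3.png",cv2.resize(s["pixels"][120:260,140:330],None,fx=4,fy=4))
E
```

```text
[ 0.53021144 -0.41902355  0.08005034] jaw 22.697253564712003 [ 0.01465597 -0.21034681  0.24826285]
```

View pics/s3.png

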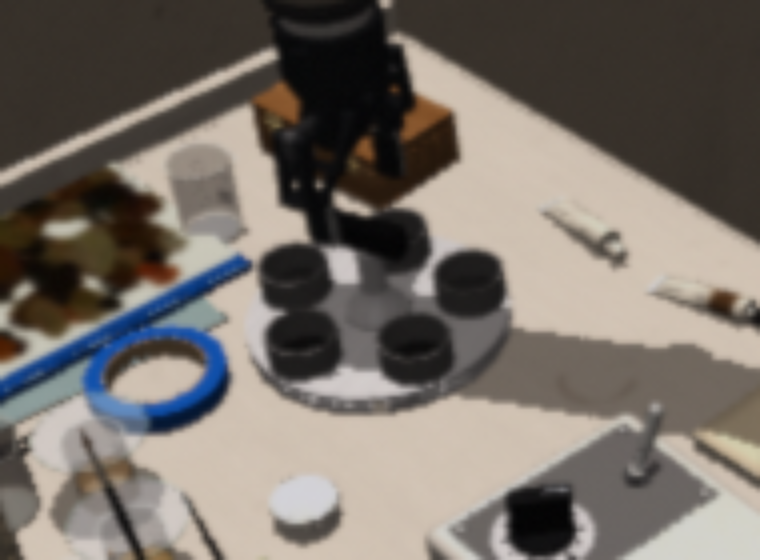

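View pics/w3.png

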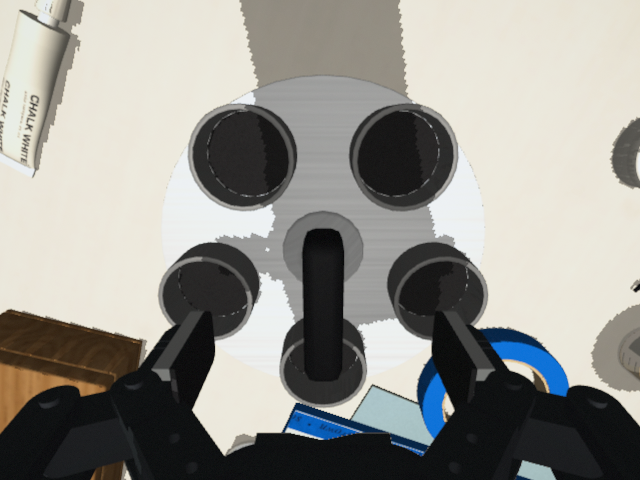

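>>> play_rows --pt "-1 0 0 0 0" --pt "-1 0 0 0 0" --pt "-1 0 0 0 0" --pt "-1 0 0 0 0" --pt "-1 0 0 0 0" --pt "-1 0 0 0 0" --pt "-1 0 0 0 0" --pt "-1 0 0 0 0" --force 70

```text
clock: 7.95
tcp_pos: [0.53, -0.4187, 0.0795]
orientation: [-0.311, 1.548, 0.311]
contact_force: [-0.6, 1.1, 6.2]
grip_width: 0.014
```

>>> play_rows --pt "-1 0 0 0.005 0" --pt "-1 0 0 0.015 0" --pt "-1 0 0 0.03 0" --pt "-1 0 0 0.05 0" --pt "-1 0 0 0.08 0" --pt "-1 0 0 0.11 0" --pt "-1 0 0 0.14 0" --pt "-1 0 0 0.155 0" --pt "-1 0 0 0.16 0" --pt "-1 0 0 0.16 0"

```text
clock: 8.95
tcp_pos: [0.5296, -0.4185, 0.2391]
orientation: [-0.31, 1.548, 0.311]
contact_force: [0.1, 0.2, -7.7]
grip_width: 0.0143
```

>>> play_rows --pt "-1 0.002 0.015 0 -0.02" --pt "-1 0.006 0.045 0 -0.05" --pt "-1 0.011 0.08 0 -0.08" --pt "-1 0.016 0.12 0 -0.11" --pt "-1 0.021 0.16 0 -0.14" --pt "-1 0.027 0.2 0 -0.17" --pt "-1 0.032 0.24 0 -0.2" --pt "-1 0.037 0.28 0 -0.22" --pt "-1 0.043 0.32 0 -0.24" --pt "-1 0.048 0.36 0 -0.256"

```text
clock: 9.95
tcp_pos: [0.5766, -0.0568, 0.2375]
orientation: [-0.109, 1.571, 0.109]
contact_force: [0.5, 0.5, -7.2]
grip_width: 0.0142
```

>>> play_rows --pt "-1 0.005 0.04 0 0" --pt "-1 0.01 0.075 0 0" --pt "-1 0.014 0.105 0 0" --pt "-1 0.017 0.125 0 0" --pt "-1 0.018 0.134 0 0" --pt "-1 0.0184 0.1365 0 0" --pt "-1 0.0184 0.1365 0 0" --pt "-1 0.0184 0.1365 0 0"

```text
clock: 10.75
tcp_pos: [0.5959, 0.0757, 0.239]
orientation: [-0.109, 1.569, 0.107]
contact_force: [-0.3, -0.5, -6.3]
grip_width: 0.0143
```

```bash
python3 - <<'E'
from h import *
o,p=shot("wrist","w4");Rm=Ro.from_rotvec(o["orientation"]).as_matrix();print(o["tcp_pos"],"jaw",np.degrees(np.arctan2(Rm[1,2],Rm[0,2])),o["contact_force"])
W=cloud(p,o)
m=np.isfinite(W[...,2]);X=W[m]
tz=o["tcp_pos"][2]-.079
B=X[(abs(X[:,2]-tz-.016)<.004)&(np.hypot(X[:,0]-o["tcp_pos"][0],X[:,1]-o["tcp_pos"][1])<.14)];print("base",cv2.minEnclosingCircle(B[:,:2].astype(np.float32)),B[:,2].mean(),tz)
A=np.c_[B[:,:2],np.ones(len(B))];print("tilt",np.linalg.lstsq(A,B[:,2],rcond=None)[0])
s=r.grab_frame("scene");cv2.imwrite("pics/s4.png",cv2.resize(s["pixels"][120:340,200:450],None,fx=3,fy=3))
E
```

```text
[0.59585502 0.07565926 0.2390036 ] jaw 7.871924453179952 [-0.31920526 -0.48604367 -6.31669037]
base ((0.5951286554336548, 0.07558918744325638), 0.10129414498806) 0.17644362390342486 0.1600036021534526
tilt [-0.00109522 -0.00294051  0.17738833]
```

View pics/w4.png

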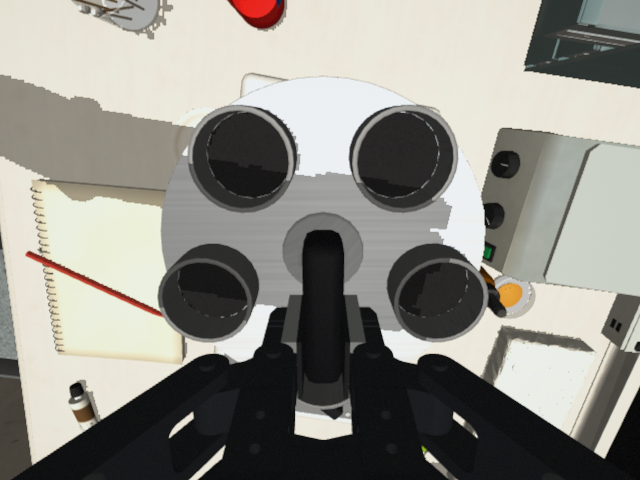

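View pics/s4.png

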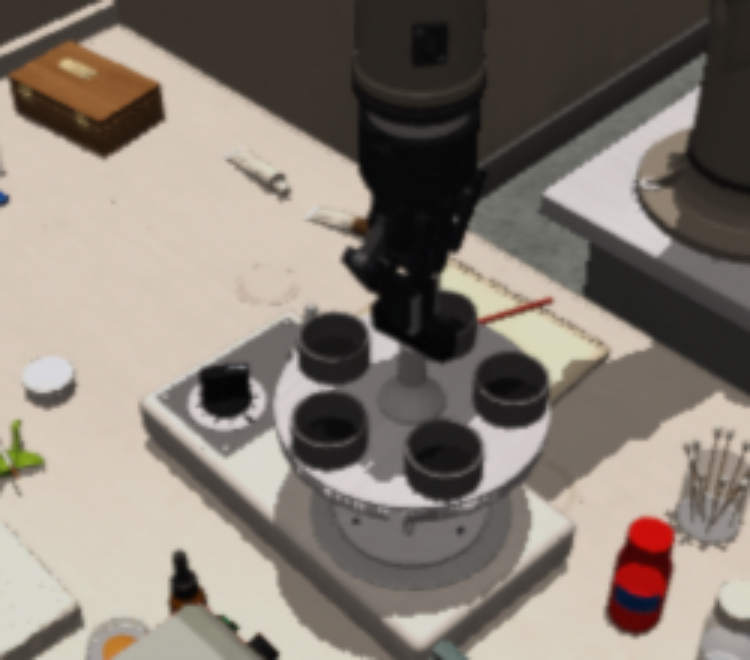

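>>> play_rows --pt "-1 0.001 0.0025 -0.015 0" --pt "-1 0.001 0.0025 -0.035 0" --pt "-1 0.001 0.0025 -0.052 0" --pt "-1 0.001 0.0025 -0.06 0" --pt "-1 0.001 0.0025 -0.06 0" --pt "-1 0.001 0.0025 -0.06 0" --pt "-1 0.001 0.0025 -0.06 0"

```text
clock: 11.55
tcp_pos: [0.5979, 0.0802, 0.18]
orientation: [-0.11, 1.566, 0.11]
contact_force: [-0.3, -0.3, -6.6]
grip_width: 0.014
```

```bash
python3 - <<'E'
from h import *
o,p=shot("wrist");Rm=Ro.from_rotvec(o["orientation"]).as_matrix();print(o["tcp_pos"],"jaw",np.degrees(np.arctan2(Rm[1,2],Rm[0,2])),o["contact_force"])
W=cloud(p,o)
m=np.isfinite(W[...,2]);X=W[m]
tz=o["tcp_pos"][2]-.079
B=X[(abs(X[:,2]-tz-.016)<.004)&(np.hypot(X[:,0]-o["tcp_pos"][0],X[:,1]-o["tcp_pos"][1])<.14)];print("base",cv2.minEnclosingCircle(B[:,:2].astype(np.float32)),B[:,2].mean(),tz)
B=X[(abs(X[:,2]-.0535)<.004)&(X[:,0]>.48)&(X[:,0]<.7)&(abs(X[:,1])<.2)];print(cv2.minAreaRect(B[:,:2].astype(np.float32)))
E
```

```text
[0.59789598 0.08018591 0.18004273] jaw 8.007956468378403 [-0.32647416 -0.27331732 -6.64006932]
base ((0.5973916053771973, 0.08047614246606827), 0.1011195257306099) 0.11754592952527179 0.10104272598731844
((0.5926283597946167, 0.00400407612323761), (0.34746837615966797, 0.17480145394802094), 87.65815734863281)
```

>>> play_rows --pt "-1 -0.0012 -0.002 0 0" --pt "-1 -0.0012 -0.002 -0.006 0" --pt "-1 -0.0012 -0.002 -0.012 0" --pt "-1 -0.0012 -0.002 -0.016 0" --pt "-1 -0.0012 -0.002 -0.018 0" --pt "-1 -0.0012 -0.002 -0.02 0" --pt "-1 -0.0012 -0.002 -0.022 0" --pt "-1 -0.0012 -0.002 -0.022 0"

```text
clock: 12.4
tcp_pos: [0.5958, 0.0783, 0.1569]
orientation: [-0.11, 1.568, 0.11]
contact_force: [0.1, 0.2, -7.0]
grip_width: 0.0141
```

>>> play_rows --pt "-1 0 0 -0.002 0" --pt "-1 0 0 -0.004 0" --pt "-1 0 0 -0.006 0" --pt "-1 0 0 -0.008 0" --pt "-1 0 0 -0.008 0"

```text
clock: 12.9
tcp_pos: [0.5957, 0.0783, 0.1488]
orientation: [-0.11, 1.569, 0.11]
contact_force: [0.1, -0.5, -6.3]
grip_width: 0.0137
```

>>> play_rows --pt "-1 0 0 -0.002 0" --pt "-1 0 0 -0.003 0" --pt "-1 0 0 -0.004 0" --pt "-1 0 0 -0.004 0"

```text
clock: 13.3
tcp_pos: [0.5958, 0.0783, 0.145]
orientation: [-0.11, 1.568, 0.11]
contact_force: [0.5, 0.3, -5.8]
grip_width: 0.0143
```

>>> play_rows --pt "-1 0 0 -0.001 0" --pt "-1 0 0 -0.002 0" --pt "-1 0 0 -0.003 0" --pt "-1 0 0 -0.004 0" --pt "-1 0 0 -0.004 0"

```text
clock: 13.8
tcp_pos: [0.5958, 0.0783, 0.1415]
orientation: [-0.109, 1.568, 0.11]
contact_force: [-3.6, 0.1, -0.6]
grip_width: 0.014
```

>>> play_rows --pt "-1 0 0 -0.001 0" --pt "-1 0 0 -0.0015 0" --pt "-1 0 0 -0.0015 0"

```text
clock: 14.1
tcp_pos: [0.5958, 0.0783, 0.1414]
orientation: [-0.109, 1.568, 0.111]
contact_force: [-8.5, -0.0, 12.3]
grip_width: 0.0141
```

```bash
cat > car.py <<'E'
from h import *
o,p=shot("wrist","car");Rm=Ro.from_rotvec(o["orientation"]).as_matrix();print(o["tcp_pos"],"jaw",np.degrees(np.arctan2(Rm[1,2],Rm[0,2])),o["contact_force"])
W=cloud(p,o)
X=W[np.isfinite(W[...,2])]
B=X[(X[:,2]>.066)&(X[:,2]<.096)&(np.hypot(X[:,0]-.5962,X[:,1]-.0783)<.12)];zc=np.median(B[:,2]);print("base top z (seated .078, riding .087)",zc)
B=B[abs(B[:,2]-zc)<.004]
print(cv2.minEnclosingCircle(B[:,:2].astype(np.float32)));A=np.c_[B[:,:2],np.ones(len(B))];print("tilt",np.linalg.lstsq(A,B[:,2],rcond=None)[0])
E
python3 car.py
```

```text
[0.59581288 0.07834835 0.14142009] jaw 8.008727748415145 [-8.45403837 -0.04845009 12.29405696]
base top z (seated .078, riding .087) 0.07918514584924338
((0.5950692296028137, 0.07882299274206161), 0.10109099745750427)
tilt [ 0.00015002 -0.00094668  0.07909703]
```

View pics/car.png

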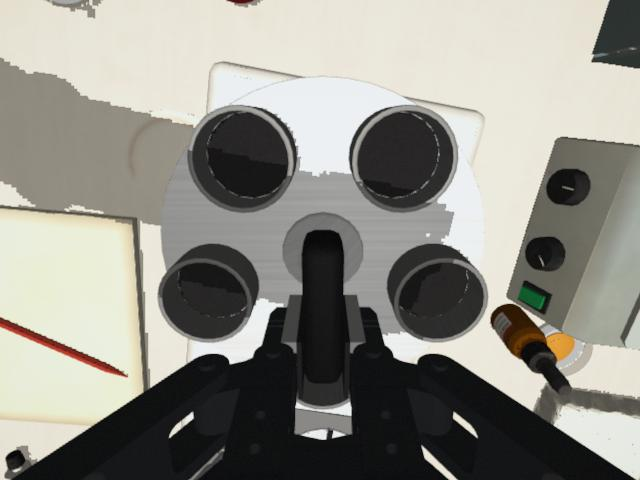

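>>> play_rows --pt "-1 0 0 0.001 0" --pt "0.3 0 0 0.001 0" --pt "0.6 0 0 0.001 0" --pt "0.6 0 0 0.001 0" --pt "0.6 0 0 0.001 0" --pt "0.6 0 0 0.02 0" --pt "0.6 0 0 0.06 0" --pt "0.6 0 0 0.1 0" --pt "0.6 0 0 0.14 0" --pt "0.6 -0.03 0 0.16 0"

```text
clock: 15.15
tcp_pos: [0.5695, 0.0782, 0.3033]
orientation: [-0.11, 1.561, 0.109]
contact_force: [-0.4, -0.1, 0.8]
grip_width: 0.0683
```

```bash
python3 car.py; python3 - <<'E'
from h import *
o,p=shot("wrist");W=cloud(p,o);X=W[np.isfinite(W[...,2])]
X=X[np.hypot(X[:,0]-.5962,X[:,1]-.0783)<.06]
B=X[(X[:,2]>.155)&(X[:,2]<.170)];print("bar",len(B),cv2.minAreaRect(B[:,:2].astype(np.float32)))
for d in r.pinpoint(p,"cup1")[:6]:
    u,v=np.array(d["position"])*[640,480];x=ray(p,u,v,.078,o);q=x[:2]-[.5955,.0785];print(d["conf"],x,np.hypot(*q),np.degrees(np.arctan2(q[1],q[0])))
E
```

```text
[0.56946107 0.07819429 0.30332244] jaw 7.979986155099007 [-0.40986384 -0.13265935  0.75021675]
base top z (seated .078, riding .087) 0.07924524303951175
((0.5953262448310852, 0.0783405601978302), 0.10106933861970901)
tilt [ 0.00096474 -0.0009052   0.07867487]
bar 1553 ((0.5951471328735352, 0.0793173685669899), (0.017178209498524666, 0.06450770050287247), 7.955569267272949)
0.97 [0.54349493 0.13103951 0.078     ] 0.07392515085315499 134.7071011498384
0.95 [0.53070226 0.04554222 0.078     ] 0.07269774485717044 -153.0409513553636
0.9 [0.66603779 0.06721062 0.078     ] 0.07143549733047783 -9.09291285521778
0.84 [0.60531107 0.00767283 0.078     ] 0.07150345870444368 -82.11349950629466
0.58 [0.63035236 0.14465488 0.078     ] 0.07477402582175592 62.21840496763352
```

>>> play_rows --pt "1 -0.007 0.03 0 0.149" --pt "1 -0.014 0.06 0 0.298" --pt "1 -0.021 0.09 0 0.447" --pt "1 -0.028 0.12 0 0.596" --pt "1 -0.035 0.15 0 0.745" --pt "1 -0.042 0.18 0 0.894" --pt "1 -0.05 0.2 0 1.043" --pt "1 -0.055 0.22 0 1.19" --pt "1 -0.06 0.25 0 1.34" --pt "1 -0.06 0.25 0 1.49"

```text
clock: 16.3
tcp_pos: [0.5038, 0.3336, 0.2974]
orientation: [-1.26, 1.176, 1.265]
contact_force: [-0.8, 0.2, -1.0]
grip_width: 0.0854
```

>>> play_rows --pt "1 0 0 0 0.12" --pt "1 0 0 0 0.12"

```text
clock: 16.5
tcp_pos: [0.5059, 0.3284, 0.298]
orientation: [-1.341, 1.121, 1.342]
contact_force: [0.7, 0.0, -0.1]
grip_width: 0.0853
```

```bash
cat > bot.py <<'E'
from h import *
o,p=shot("wrist","bot");Rm=Ro.from_rotvec(o["orientation"]).as_matrix();print(o["tcp_pos"],"jaw",np.degrees(np.arctan2(Rm[1,2],Rm[0,2])),o["joints"].round(2))
W=cloud(p,o)
for q in r.outline_of(p,"bottle1"):
    m=q["mask"];X=W[m];C=p["pixels"][m];k=(X[:,2]>.092)&(X[:,2]<.104)
    if k.sum()>30:
        Y=X[k];(c,rad)=cv2.minEnclosingCircle(Y[:,:2].astype(np.float32));print(round(q["conf"],2),k.sum(),np.round(c,4),round(rad,4),"z",Y[:,2].mean().round(4),"bgr",C[k].mean(0).round(),"jd",(np.array(c)-o["tcp_pos"][:2]).round(4))
E
python3 bot.py
python3 - <<'E'
from h import *
p=r.grab_frame("top");W=cloud(p).reshape(-1,3)
X=W[(W[:,1]>.15)&(W[:,1]<.6)&(W[:,0]>.66)&(W[:,2]>.03)];print("box",np.nanpercentile(X,[0,.5,5,50,99],axis=0).round(3))
E
```

```text
[0.50586464 0.32837313 0.29797058] jaw 100.33645912903829 [-0.98  0.3   0.39  1.65 -0.12  1.22  1.18]
0.9 1024 [0.5143 0.2441] 0.0175 z 0.0983 bgr [ 24.  30. 173.] jd [ 0.0084 -0.0843]
0.71 845 [0.5757 0.4119] 0.0176 z 0.0981 bgr [170. 181. 177.] jd [0.0698 0.0835]
0.62 747 [0.6238 0.3243] 0.0169 z 0.0982 bgr [172. 182. 178.] jd [ 0.118 -0.004]
0.6 966 [0.5164 0.3249] 0.0174 z 0.0983 bgr [107. 120. 125.] jd [ 0.0106 -0.0034]
0.55 1190 [0.4212 0.3389] 0.0173 z 0.0984 bgr [156. 133. 186.] jd [-0.0846  0.0106]
box [[0.663 0.15  0.03 ]
 [0.719 0.152 0.032]
 [0.75  0.176 0.052]
 [1.167 0.35  0.163]
 [1.176 0.593 0.379]]
```

View pics/bot.png

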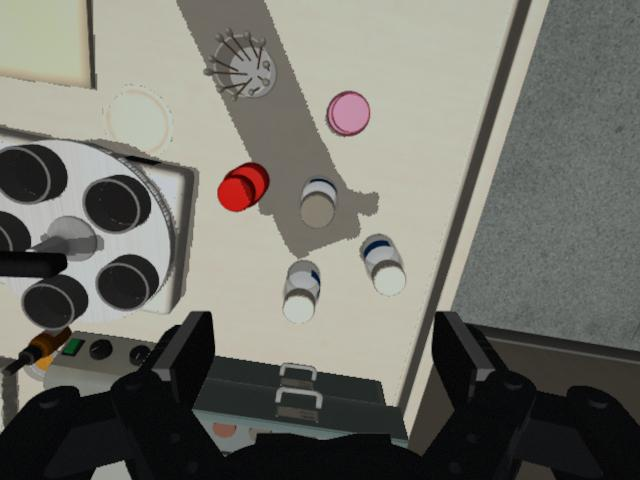

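>>> play_rows --pt "1 0.04 -0.001 -0.02 0.03" --pt "1 0.08 -0.002 -0.05 0.06" --pt "1 0.11 -0.003 -0.09 0.08" --pt "1 0.118 -0.004 -0.13 0.08" --pt "1 0.118 -0.004 -0.15 0.08" --pt "1 0.118 -0.004 -0.15 0.08" --pt "1 0.118 -0.004 -0.15 0.08"

```text
clock: 17.35
tcp_pos: [0.6241, 0.3244, 0.15]
orientation: [-1.397, 1.076, 1.397]
contact_force: [-0.1, 0.4, 0.3]
grip_width: 0.0853
```

>>> play_rows --pt "1 0 0 -0.03 0" --pt "1 0 0 -0.06 0" --pt "1 0 0 -0.09 0" --pt "1 0 0 -0.106 0" --pt "1 0 0 -0.106 0" --pt "1 0 0 -0.106 0"

```text
clock: 17.95
tcp_pos: [0.6251, 0.3249, 0.0456]
orientation: [-1.398, 1.073, 1.396]
contact_force: [0.4, -0.7, 1.3]
grip_width: 0.0853
```

>>> play_rows --pt "-1 0 0 0 0" --pt "-1 0 0 0 0" --pt "-1 0 0 0 0" --pt "-1 0 0 0 0" --pt "-1 0 0 0 0" --pt "-1 0 0 0 0" --force 40

```text
clock: 18.55
tcp_pos: [0.6248, 0.3244, 0.0449]
orientation: [-1.398, 1.074, 1.396]
contact_force: [-1.0, -1.6, 6.5]
grip_width: 0.0374
```

>>> play_rows --pt "-1 0 0 0.005 0" --pt "-1 0 0 0.02 0" --pt "-1 0 0 0.05 0" --pt "-1 0 0 0.09 0" --pt "-1 0 0 0.13 0" --pt "-1 0 0 0.17 0" --pt "-1 0 0 0.19 0" --pt "-1 0 0 0.19 0" --pt "-1 0 0 0.19 0"

```text
clock: 19.45
tcp_pos: [0.6236, 0.3242, 0.2338]
orientation: [-1.397, 1.075, 1.398]
contact_force: [-0.9, -0.4, -2.6]
grip_width: 0.0378
```

```bash
python3 bot.py
```

```text
[0.62355791 0.32424012 0.23382614] jaw 104.85729533059208 [-0.82  0.53  0.38  1.48 -0.21  1.17  1.42]
0.83 1908 [0.5168 0.3251] 0.0173 z 0.0983 bgr [202. 199. 195.] jd [-0.1068  0.0008]
0.78 2099 [0.5144 0.2442] 0.0174 z 0.0982 bgr [ 15.  18. 120.] jd [-0.1092 -0.08  ]
0.75 1516 [0.5759 0.4119] 0.0174 z 0.0982 bgr [189. 198. 193.] jd [-0.0476  0.0876]
0.16 5469 [0.6056 0.1049] 0.0927 z 0.0985 bgr [58. 59. 59.] jd [-0.0179 -0.2193]
```

View pics/bot.png

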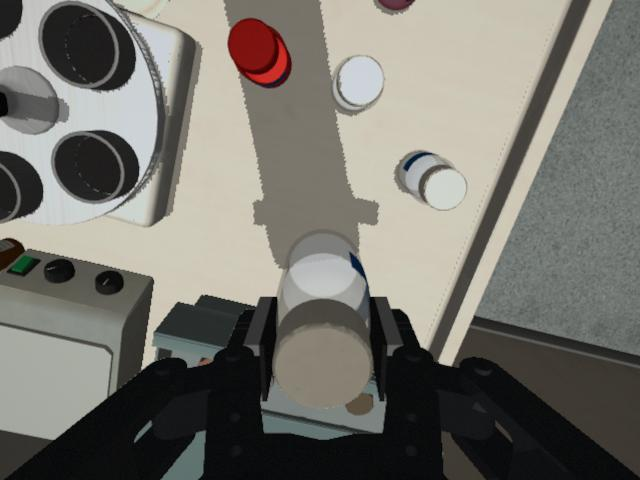

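>>> play_rows --pt "-1 -0.01 -0.03 0.005 0.05" --pt "-1 -0.02 -0.06 0.005 0.1" --pt "-1 -0.033 -0.1 0.005 0.15" --pt "-1 -0.047 -0.14 0.005 0.194" --pt "-1 -0.06 -0.18 0.005 0.194" --pt "-1 -0.073 -0.22 0.005 0.194" --pt "-1 -0.085 -0.255 0.005 0.194" --pt "-1 -0.093 -0.277 0.005 0.194" --pt "-1 -0.093 -0.277 0.005 0.194" --pt "-1 -0.093 -0.277 0.005 0.194"

```text
clock: 20.55
tcp_pos: [0.5303, 0.0472, 0.2378]
orientation: [-1.533, 0.961, 1.536]
contact_force: [-0.3, 0.5, -1.2]
grip_width: 0.0378
```

```bash
cat > cups.py <<'E'
from h import *
o,p=shot("wrist","cups");Rm=Ro.from_rotvec(o["orientation"]).as_matrix();print(o["tcp_pos"],"jaw",np.degrees(np.arctan2(Rm[1,2],Rm[0,2])))
W=cloud(p,o)
X=W[np.isfinite(W[...,2])]
B=X[(abs(X[:,2]-.0785)<.004)&(np.hypot(X[:,0]-.5955,X[:,1]-.0783)<.14)];print("base",len(B),B[:,2].mean(),cv2.minEnclosingCircle(B[:,:2].astype(np.float32)))
for d in r.pinpoint(p,"cup1")[:6]:
    u,v=np.array(d["position"])*[640,480];x=ray(p,u,v,.078,o);q=x[:2]-[.5953,.0785];print(round(d["conf"],2),np.round([u,v]),x,np.hypot(*q),np.degrees(np.arctan2(q[1],q[0])))
t=r.grab_frame("top");W=cloud(t);X=W[np.isfinite(W[...,2])]
B=X[(abs(X[:,2]-.0785)<.004)&(np.hypot(X[:,0]-.5955,X[:,1]-.0783)<.14)];print("top base",len(B),cv2.minEnclosingCircle(B[:,:2].astype(np.float32)))
E
python3 cups.py
```

```text
[0.53025749 0.04718193 0.2377878 ] jaw 115.91690679832266
base 13269 0.0792098928762236 ((0.5957537293434143, 0.07860467582941055), 0.10112597048282623)
0.75 [248. 265.] [0.6039864  0.00914251 0.078     ] 0.06989932105241954 -82.86138975108695
0.69 [400. 266.] [0.54500696 0.13360445 0.078     ] 0.074604896720374 132.38625358141692
0.66 [320. 212.] [0.53116517 0.04644243 0.078     ] 0.07170051739699315 -153.44198657606245
top base 373 ((0.5965346097946167, 0.07520314306020737), 0.10086511075496674)
```

View pics/cups.png

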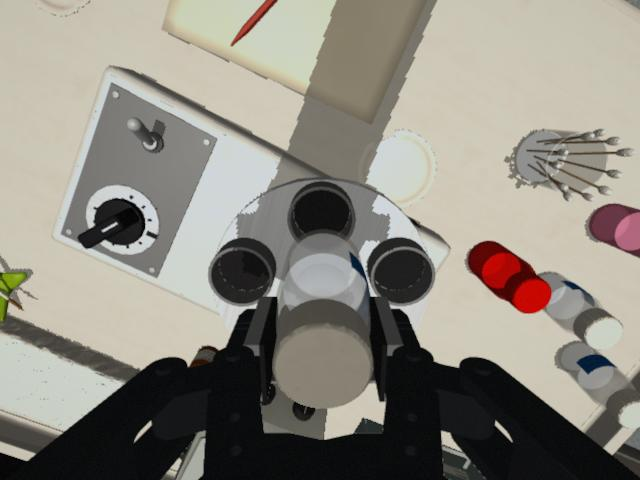

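```bash
cat > held.py <<'E'
from h import *
o,p=shot("wrist");W=cloud(p,o);X=W[230:420,230:420].reshape(-1,3);t=o["tcp_pos"]
X=X[(abs(X[:,2]-t[2]-.053)<.006)&(np.hypot(X[:,0]-t[0],X[:,1]-t[1])<.024)]
print(t,len(X),X.mean(0),cv2.minEnclosingCircle(X[:,:2].astype(np.float32)))
A=np.c_[X[:,:2]-t[:2],np.ones(len(X))];print("tilt",np.linalg.lstsq(A,X[:,2],rcond=None)[0])
E
python3 held.py
```

```text
[0.53089464 0.04865082 0.23805938] 9160 [0.52906097 0.0484735  0.29136447] ((0.5304336547851562, 0.04861517250537872), 0.024040602147579193)
tilt [0.05652986 0.02531901 0.29147261]
```

>>> play_rows --pt "-1 0 -0.0017 -0.02 0" --pt "-1 0 -0.0017 -0.045 0" --pt "-1 0 -0.0017 -0.065 0" --pt "-1 0 -0.0017 -0.08 0" --pt "-1 0 -0.0017 -0.082 0" --pt "-1 0 -0.0017 -0.082 0" --pt "-1 0 -0.0017 -0.082 0"

```text
clock: 21.45
tcp_pos: [0.5317, 0.046, 0.1575]
orientation: [-1.536, 0.958, 1.534]
contact_force: [-0.1, 0.1, -1.4]
grip_width: 0.0374
```

```bash
python3 held.py; python3 cups.py
```

```text
[0.53165958 0.04598791 0.15745125] 9131 [0.5296861  0.04579916 0.21077594] ((0.5311402678489685, 0.045983027666807175), 0.0240873284637928)
tilt [0.05880222 0.02768523 0.21089721]
[0.53172345 0.0459121  0.1575841 ] jaw 115.9877164609392
base 15956 0.0791197426179246 ((0.5953995585441589, 0.07841731607913971), 0.1008855327963829)
0.93 [419. 307.] [0.54593957 0.12954432 0.078     ] 0.07100686173480898 134.0391835160332
0.9 [227. 308.] [0.60643116 0.00833039 0.078     ] 0.07104700541212626 -80.9861527207529
0.85 [268. 399.] [0.66616833 0.06596344 0.078     ] 0.07196863954309328 -10.03180430391616
0.64 [322. 241.] [0.53185931 0.04677125 0.078     ] 0.07093260515466422 -153.4288785619541
0.62 [379. 398.] [0.62747106 0.14185756 0.078     ] 0.07105742077347808 63.07991468496643
top base 432 ((0.5959105491638184, 0.07480709254741669), 0.10103300213813782)
```

View pics/cups.png

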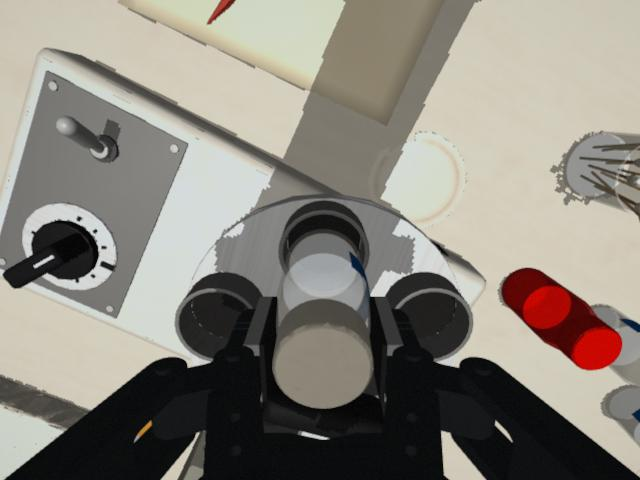

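>>> play_rows --pt "-1 -0.0005 0.001 0 0" --pt "-1 -0.0005 0.001 -0.006 0" --pt "-1 -0.0005 0.001 -0.012 0" --pt "-1 -0.0005 0.001 -0.018 0" --pt "-1 -0.0005 0.001 -0.02 0"

```text
clock: 22.15
tcp_pos: [0.5297, 0.0464, 0.1356]
orientation: [-1.534, 0.961, 1.536]
contact_force: [-0.6, 0.3, -1.1]
grip_width: 0.0374
```

>>> play_rows --pt "-1 0 0 -0.005 0" --pt "-1 0 0 -0.009 0" --pt "-1 0 0 -0.012 0" --pt "-1 0 0 -0.012 0"

```text
clock: 22.55
tcp_pos: [0.5301, 0.0465, 0.1242]
orientation: [-1.534, 0.96, 1.535]
contact_force: [-0.1, -0.4, -0.9]
grip_width: 0.0381
```

>>> play_rows --pt "-1 0 0 -0.001 0" --pt "-1 0 0 -0.002 0" --pt "-1 0 0 -0.002 0"

```text
clock: 22.85
tcp_pos: [0.5308, 0.0466, 0.123]
orientation: [-1.535, 0.959, 1.534]
contact_force: [-0.7, 0.1, 1.2]
grip_width: 0.0377
```

>>> play_rows --pt "0.2 0 0 0 0" --pt "0.6 0 0 0 0" --pt "0.6 0 0 0 0" --pt "0.6 0 0 0 0" --pt "0.6 0 0 0.02 0" --pt "0.6 0 0 0.06 0" --pt "0.6 0 0 0.1 0" --pt "0.6 0 0 0.14 0" --pt "0.6 0 0.02 0.17 0" --pt "0.6 0 0.04 0.17 0"

```text
clock: 23.85
tcp_pos: [0.533, 0.0868, 0.2976]
orientation: [-1.536, 0.954, 1.527]
contact_force: [0.7, 0.8, -1.1]
grip_width: 0.0686
```

```bash
python3 bot.py;python3 cups.py
```

```text
[0.53297199 0.0867797  0.29755097] jaw 115.85069781964428 [-0.64  0.18  0.42  1.8  -0.08  1.17  1.83]
0.96 913 [0.5141 0.2441] 0.0179 z 0.098 bgr [  5.  11. 175.] jd [-0.0189  0.1573]
0.93 1059 [0.4212 0.3381] 0.0177 z 0.0978 bgr [127. 105. 179.] jd [-0.1118  0.2513]
0.83 71 [0.529 0.045] 0.0231 z 0.098 bgr [67. 68. 68.] jd [-0.0039 -0.0417]
0.6 87 [ 0.5289 -0.1079] 0.0073 z 0.0983 bgr [67. 69. 69.] jd [-0.0041 -0.1947]
0.58 864 [0.514  0.2984] 0.043 z 0.0979 bgr [171. 183. 180.] jd [-0.019   0.2116]
[0.53064383 0.08994963 0.29351808] jaw 116.22884521540303
base 16629 0.07915596739209668 ((0.5962897539138794, 0.07880499958992004), 0.1013467013835907)
0.96 [326. 298.] [0.62987467 0.14367991 0.078     ] 0.07378230493520098 62.056296867717
0.92 [246. 294.] [0.66426989 0.06365359 0.078     ] 0.07054971130011765 -12.148083366819936
0.8 [350. 228.] [0.54689771 0.13042501 0.078     ] 0.07098582943340574 132.9890384361515
0.72 [480. 136.] [0.41010425 0.19969767 0.078     ] 0.22132858344297424 146.7980572423297
0.62 [221. 227.] [0.60427473 0.01033062 0.078     ] 0.06875761737379202 -82.4999523195316
top base 641 ((0.5977915525436401, 0.04916422441601753), 0.09536227583885193)
```

View pics/cups.png

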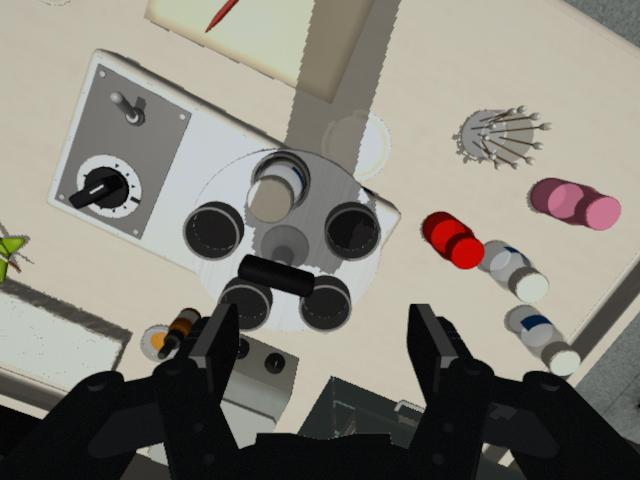

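>>> play_rows --pt "1 0 0.04 0 -0.14" --pt "1 -0.003 0.08 0 -0.28" --pt "1 -0.006 0.12 0 -0.42" --pt "1 -0.009 0.16 0 -0.56" --pt "1 -0.012 0.2 0 -0.7" --pt "1 -0.014 0.23 0 -0.84" --pt "1 -0.014 0.238 -0.03 -0.98" --pt "1 -0.014 0.238 -0.06 -1.12" --pt "1 -0.014 0.238 -0.1 -1.26" --pt "1 -0.014 0.238 -0.14 -1.26"

```text
clock: 25.1
tcp_pos: [0.5168, 0.3231, 0.1509]
orientation: [-0.594, 1.488, 0.592]
contact_force: [-0.2, 0.9, -1.1]
grip_width: 0.0855
```

>>> play_rows --pt "1 0 0 0 0" --pt "1 0 0 0 0" --pt "1 0 0 0 0"

```text
clock: 25.4
tcp_pos: [0.5181, 0.3247, 0.1549]
orientation: [-0.596, 1.484, 0.597]
contact_force: [0.0, 0.2, 1.3]
grip_width: 0.0857
```

```bash
python3 bot.py
```

```text
[0.51806597 0.32466564 0.15486688] jaw 43.733679792478306 [-1.    0.46  0.46  1.8  -0.25  0.94  0.32]
0.85 1888 [0.5138 0.2453] 0.0173 z 0.098 bgr [  3.   8. 150.] jd [-0.0042 -0.0794]
0.82 2708 [0.5749 0.4125] 0.0178 z 0.0981 bgr [152. 163. 159.] jd [0.0569 0.0879]
0.73 3295 [0.4209 0.3391] 0.0175 z 0.0982 bgr [128. 108. 167.] jd [-0.0972  0.0144]
0.58 2422 [0.5163 0.3249] 0.0178 z 0.0982 bgr [ 97. 108. 113.] jd [-0.0018  0.0002]
0.35 89 [0.5233 0.0718] 0.0068 z 0.094 bgr [26. 27. 26.] jd [ 0.0052 -0.2529]
```

>>> play_rows --pt "1 -0.0012 0 -0.03 0" --pt "1 -0.0012 0 -0.06 0" --pt "1 -0.0012 0 -0.09 0" --pt "1 -0.0012 0 -0.11 0" --pt "1 -0.0012 0 -0.11 0" --pt "1 -0.0012 0 -0.11 0"

```text
clock: 26.1
tcp_pos: [0.5161, 0.325, 0.044]
orientation: [-0.597, 1.485, 0.597]
contact_force: [-0.3, 0.5, 0.3]
grip_width: 0.0857
```

>>> play_rows --pt "-1 0 0 0 0" --pt "-1 0 0 0 0" --pt "-1 0 0 0 0" --pt "-1 0 0 0 0" --pt "-1 0 0 0 0" --pt "-1 0 0 0 0" --force 40

```text
clock: 26.7
tcp_pos: [0.516, 0.3252, 0.044]
orientation: [-0.597, 1.485, 0.598]
contact_force: [-0.5, -0.8, 6.3]
grip_width: 0.0382
```

>>> play_rows --pt "-1 0 0 0.005 0" --pt "-1 0 0 0.02 0" --pt "-1 0 0 0.05 0" --pt "-1 0 0 0.09 0" --pt "-1 0 0 0.13 0" --pt "-1 0 0 0.17 0" --pt "-1 0 0 0.19 0" --pt "-1 0 0 0.195 0" --pt "-1 0 0 0.195 0"

```text
clock: 27.6
tcp_pos: [0.5152, 0.3246, 0.2384]
orientation: [-0.597, 1.486, 0.598]
contact_force: [0.1, -0.4, -0.9]
grip_width: 0.0379
```

>>> play_rows --pt "-1 0.005 -0.03 0 0" --pt "-1 0.01 -0.065 0 0" --pt "-1 0.016 -0.105 0 0" --pt "-1 0.023 -0.145 0 0" --pt "-1 0.028 -0.18 0 0" --pt "-1 0.03 -0.194 0 0" --pt "-1 0.03 -0.194 0 0" --pt "-1 0.03 -0.194 0 0" --pt "-1 0.03 -0.194 0 0"

```text
clock: 28.5
tcp_pos: [0.5446, 0.1329, 0.237]
orientation: [-0.599, 1.487, 0.6]
contact_force: [-0.0, -0.0, -1.1]
grip_width: 0.0381
```

>>> play_rows --pt "-1 0 0 -0.02 0" --pt "-1 0 0 -0.045 0" --pt "-1 0 0 -0.065 0" --pt "-1 0 0 -0.08 0" --pt "-1 0 0 -0.082 0" --pt "-1 0 0 -0.082 0" --pt "-1 0 0 -0.082 0"

```text
clock: 29.2
tcp_pos: [0.5458, 0.1314, 0.1564]
orientation: [-0.598, 1.485, 0.598]
contact_force: [0.5, -0.2, -2.2]
grip_width: 0.038
```

```bash
python3 held.py; python3 cups.py
```

```text
[0.54576375 0.13141161 0.15643546] 9157 [0.54399829 0.13364771 0.21028703] ((0.5454225540161133, 0.13208229839801788), 0.023951251059770584)
tilt [ 0.04208544 -0.0425781   0.21045654]
[0.54588847 0.1312316  0.15660257] jaw 43.810171946066596
base 14538 0.07909964558631448 ((0.5926928520202637, 0.08388500660657883), 0.10055720061063766)
0.94 [373. 402.] [0.66412327 0.06468001 0.078     ] 0.07019711187006873 -11.354218378579771
0.82 [270. 402.] [0.60715765 0.00984024 0.078     ] 0.06967615300490877 -80.20157775
0.71 [223. 312.] [0.53143296 0.04579444 0.078     ] 0.07175411078045792 -152.88354832348097
top base 1215 ((0.5968923568725586, 0.07508167624473572), 0.10188201069831848)
```

View pics/cups.png

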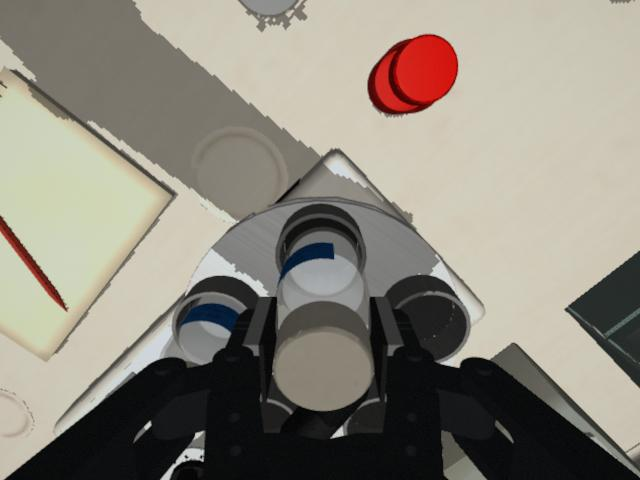

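>>> play_rows --pt "-1 -0.0004 -0.001 0 0" --pt "-1 -0.0004 -0.001 -0.006 0" --pt "-1 -0.0004 -0.001 -0.012 0" --pt "-1 -0.0004 -0.001 -0.018 0" --pt "-1 -0.0004 -0.001 -0.02 0"

```text
clock: 29.9
tcp_pos: [0.5441, 0.1294, 0.1345]
orientation: [-0.598, 1.489, 0.598]
contact_force: [-0.2, -0.6, -1.5]
grip_width: 0.038
```

>>> play_rows --pt "-1 0 0 -0.005 0" --pt "-1 0 0 -0.01 0" --pt "-1 0 0 -0.013 0" --pt "-1 0 0 -0.014 0" --pt "-1 0 0 -0.014 0"

```text
clock: 30.4
tcp_pos: [0.5448, 0.1295, 0.1221]
orientation: [-0.597, 1.487, 0.598]
contact_force: [-2.2, -0.2, 3.0]
grip_width: 0.0377
```

>>> play_rows --pt "0.2 0 0 0 0" --pt "0.6 0 0 0 0" --pt "0.6 0 0 0 0" --pt "0.6 0 0 0 0" --pt "0.6 0 0 0.02 0" --pt "0.6 0 0 0.06 0" --pt "0.6 0 0 0.1 0" --pt "0.6 0 0 0.14 0" --pt "0.6 0 0.02 0.17 0" --pt "0.6 0 0.04 0.17 0"

```text
clock: 31.4
tcp_pos: [0.5475, 0.1699, 0.2967]
orientation: [-0.594, 1.479, 0.596]
contact_force: [0.4, 0.2, 0.4]
grip_width: 0.0685
```

>>> play_rows --pt "1 0.003 0.04 0 -0.14" --pt "1 0.006 0.08 0 -0.28" --pt "1 0.01 0.12 0 -0.42" --pt "1 0.015 0.16 0 -0.56" --pt "1 0.02 0.2 0 -0.7" --pt "1 0.027 0.23 0 -0.84" --pt "1 0.031 0.243 -0.03 -0.98" --pt "1 0.031 0.243 -0.06 -1.12" --pt "1 0.031 0.243 -0.1 -1.257" --pt "1 0.031 0.243 -0.14 -1.257"

```text
clock: 32.4
tcp_pos: [0.5758, 0.413, 0.1502]
orientation: [0.389, 1.535, -0.389]
contact_force: [0.6, 0.4, -0.7]
grip_width: 0.0855
```

>>> play_rows --pt "1 0 0 0 0" --pt "1 0 0 0 0" --pt "1 0 0 0 0"

```text
clock: 32.7
tcp_pos: [0.5774, 0.4131, 0.1545]
orientation: [0.389, 1.533, -0.384]
contact_force: [0.6, 0.5, 0.6]
grip_width: 0.0854
```

```bash
python3 bot.py
```

```text
[0.57743246 0.413118   0.15445528] jaw -28.244129903768112 [-1.15  0.68  0.69  1.55 -0.47  1.08 -0.83]
```

View pics/bot.png

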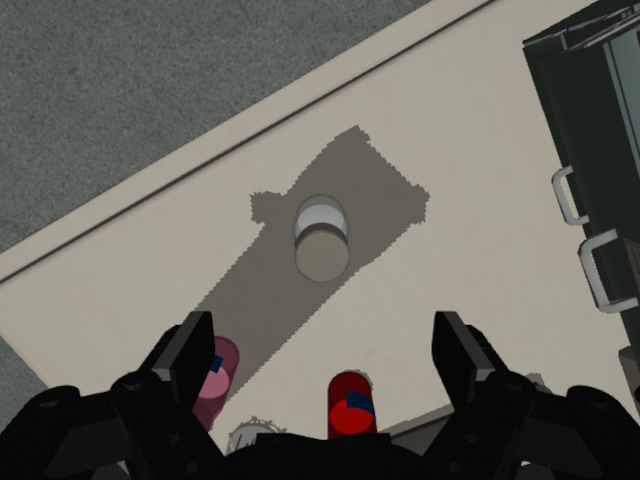

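>>> play_rows --pt "1 -0.0012 -0.001 -0.03 0" --pt "1 -0.0012 -0.001 -0.06 0" --pt "1 -0.0012 -0.001 -0.09 0" --pt "1 -0.0012 -0.001 -0.11 0" --pt "1 -0.0012 -0.001 -0.11 0" --pt "1 -0.0012 -0.001 -0.11 0"

```text
clock: 33.4
tcp_pos: [0.5756, 0.412, 0.0433]
orientation: [0.388, 1.535, -0.385]
contact_force: [-0.9, -0.3, 1.2]
grip_width: 0.0853
```

>>> play_rows --pt "-1 0 0 0 0" --pt "-1 0 0 0 0" --pt "-1 0 0 0 0" --pt "-1 0 0 0 0" --pt "-1 0 0 0 0" --pt "-1 0 0 0 0" --force 40

```text
clock: 34.0
tcp_pos: [0.5757, 0.4119, 0.0433]
orientation: [0.388, 1.534, -0.385]
contact_force: [-0.1, -0.3, 5.4]
grip_width: 0.0388
```

>>> play_rows --pt "-1 0 0 0.005 0" --pt "-1 0 0 0.02 0" --pt "-1 0 0 0.05 0" --pt "-1 0 0 0.09 0" --pt "-1 0 0 0.13 0" --pt "-1 0 0 0.17 0" --pt "-1 0 0 0.19 0" --pt "-1 0 0 0.195 0" --pt "-1 0 0 0.195 0"

```text
clock: 34.9
tcp_pos: [0.5745, 0.4116, 0.2373]
orientation: [0.387, 1.536, -0.386]
contact_force: [0.9, 0.1, -2.2]
grip_width: 0.0388
```

>>> play_rows --pt "-1 0.006 -0.03 0 0" --pt "-1 0.013 -0.065 0 0" --pt "-1 0.021 -0.105 0 0" --pt "-1 0.029 -0.145 0 0" --pt "-1 0.037 -0.185 0 0" --pt "-1 0.045 -0.22 0 0" --pt "-1 0.052 -0.255 0 0" --pt "-1 0.0545 -0.27 0 0" --pt "-1 0.0545 -0.27 0 0" --pt "-1 0.0545 -0.27 0 0"

```text
clock: 35.9
tcp_pos: [0.6284, 0.1431, 0.2355]
orientation: [0.386, 1.538, -0.386]
contact_force: [1.3, 0.9, -0.9]
grip_width: 0.039
```

>>> play_rows --pt "-1 0 0 -0.02 0" --pt "-1 0 0 -0.045 0" --pt "-1 0 0 -0.065 0" --pt "-1 0 0 -0.08 0" --pt "-1 0 0 -0.082 0" --pt "-1 0 0 -0.082 0" --pt "-1 0 0 -0.082 0"

```text
clock: 36.6
tcp_pos: [0.6298, 0.142, 0.1557]
orientation: [0.387, 1.535, -0.385]
contact_force: [-0.4, -0.4, -0.6]
grip_width: 0.039
```

```bash
python3 held.py; python3 cups.py
```

```text
[0.62983028 0.14201022 0.1556526 ] 9393 [0.631356   0.14515499 0.21006906] ((0.6298511624336243, 0.142431378364563), 0.02408311329782009)
tilt [-0.04463273 -0.07131547  0.21036142]
[0.62990854 0.14184379 0.15580455] jaw -28.2354880060098
base 14118 0.07898723230589196 ((0.5997284650802612, 0.08347354829311371), 0.10066550970077515)
0.75 [323. 243.] [0.62978888 0.14231177 0.078     ] 0.07253567955476134 61.60974157658297
0.73 [265. 404.] [0.52796718 0.04801581 0.078     ] 0.07391207185013812 -155.6418889196048
0.67 [421. 311.] [0.66659726 0.06527215 0.078     ] 0.07251396762068203 -10.510627115894541
0.57 [226. 309.] [0.54654127 0.13106333 0.078     ] 0.07169600166274818 132.84957956861982
0.56 [377. 402.] [0.60474969 0.00856439 0.078     ] 0.07057114438680293 -82.3048113946693
top base 1482 ((0.5963553786277771, 0.07544122636318207), 0.10135795921087265)
```

View pics/cups.png

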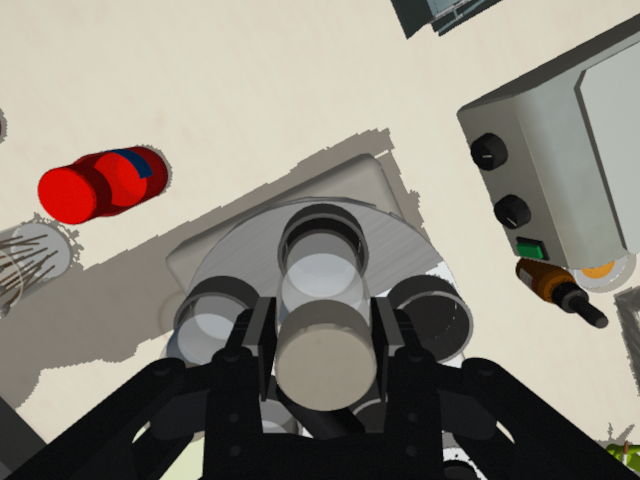

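Well aligned with the third cup; lower and release.

>>> play_rows --pt "-1 0 0 0 0" --pt "-1 0 0 -0.006 0" --pt "-1 0 0 -0.012 0" --pt "-1 0 0 -0.018 0" --pt "-1 0 0 -0.02 0"

```text
clock: 37.3
tcp_pos: [0.6284, 0.1415, 0.1334]
orientation: [0.386, 1.537, -0.387]
contact_force: [0.3, 0.3, -1.1]
grip_width: 0.0384
```

>>> play_rows --pt "-1 0 0 -0.005 0" --pt "-1 0 0 -0.01 0" --pt "-1 0 0 -0.013 0" --pt "-1 0 0 -0.014 0" --pt "-1 0 0 -0.014 0"

```text
clock: 37.8
tcp_pos: [0.6292, 0.1418, 0.1213]
orientation: [0.387, 1.536, -0.386]
contact_force: [-3.1, 0.7, 4.0]
grip_width: 0.0387
```

>>> play_rows --pt "0.2 0 0 0 0" --pt "0.6 0 0 0 0" --pt "0.6 0 0 0 0" --pt "0.6 0 0 0 0" --pt "0.6 0 0 0.02 0" --pt "0.6 0 0 0.06 0" --pt "0.6 0 0 0.1 0" --pt "0.6 0 0 0.14 0" --pt "0.6 0 0 0.17 0" --pt "0.6 0 -0.02 0.18 0"

```text
clock: 38.8
tcp_pos: [0.6306, 0.1246, 0.3039]
orientation: [0.385, 1.533, -0.379]
contact_force: [-0.1, 0.5, -0.7]
grip_width: 0.068
```

>>> play_rows --pt "1 -0.004 -0.03 0 0.145" --pt "1 -0.008 -0.06 0 0.29" --pt "1 -0.012 -0.09 0 0.435" --pt "1 -0.016 -0.12 0 0.58" --pt "1 -0.02 -0.15 0 0.725" --pt "1 -0.02 -0.17 0 0.87" --pt "1 -0.02 -0.18 0 1.015" --pt "1 -0.02 -0.18 0 1.16" --pt "1 -0.02 -0.18 0 1.31" --pt "1 -0.02 -0.18 0 1.45"

```text
clock: 39.8
tcp_pos: [0.6082, -0.0598, 0.2996]
orientation: [-0.75, 1.439, 0.75]
contact_force: [-0.6, 0.2, -0.7]
grip_width: 0.0853
```

>>> play_rows --pt "1 0 0 0 0" --pt "1 0 0 0 0" --pt "1 0 0 0 0"

```text
clock: 40.1
tcp_pos: [0.6088, -0.0588, 0.3003]
orientation: [-0.744, 1.44, 0.744]
contact_force: [0.1, 0.0, -1.6]
grip_width: 0.0855
```

```bash
cat > bt.py <<'E'
from h import *
import sys
for n in ("wrist","top","scene"):
    o,p=shot(n);cv2.imwrite(f"pics/b_{sys.argv[1]}_{n}.png",p["pixels"]);W=cloud(p,o)
    if n=="wrist": print(o["tcp_pos"])
    X=W[np.isfinite(W[...,2])]
    for a in (-82.04,-10,61.96,134,205.96):
        c=np.array([.5955,.0785])+.072*np.array([np.cos(np.radians(a)),np.sin(np.radians(a))])
        Y=X[(np.hypot(X[:,0]-c[0],X[:,1]-c[1])<.03)&(X[:,2]>.168)&(X[:,2]<.19)]
        if len(Y)>20:
            A=np.c_[Y[:,:2]-c,np.ones(len(Y))];print(n,a,len(Y),"z",Y[:,2].mean().round(4),"off",(np.array(cv2.minEnclosingCircle(Y[:,:2].astype(np.float32))[0])-c).round(4),"tilt",np.linalg.lstsq(A,Y[:,2],rcond=None)[0][:2].round(3))
E
python3 bt.py 1
python3 - <<'E'
from h import *
o,p=shot("wrist","w7");W=cloud(p,o);X=W[np.isfinite(W[...,2])]
T=X[(X[:,2]>.092)&(X[:,2]<.101)&(np.hypot(X[:,0]-.6228,X[:,1]+.1124)<.04)];print("knob",len(T),T[:,2].mean(),cv2.minAreaRect(T[:,:2].astype(np.float32)))
for l,z in(("timer_grip",.09),("run_switch_tip",.104)):
    for d in r.pinpoint(p,l)[:2]:
        u,v=np.array(d["position"])*[640,480];print(l,d["conf"],u,v,ray(p,u,v,z,o))
E
```

```text
[ 0.60883587 -0.0587947   0.30030939]
wrist 61.96 2286 z 0.1758 off [0.0014 0.0007] tilt [0.032 0.071]
wrist 134 791 z 0.1752 off [ 0.0069 -0.004 ] tilt [-0.085  0.185]
wrist 205.96 2258 z 0.1762 off [0.0041 0.    ] tilt [-0.008  0.044]
top 61.96 120 z 0.1757 off [ 0.002  -0.0025] tilt [0.01  0.022]
top 134 123 z 0.1755 off [ 0.0036 -0.0027] tilt [-0.013 -0.007]
top 205.96 59 z 0.1762 off [0.0052 0.0014] tilt [ 0.071 -0.049]
scene 61.96 195 z 0.1749 off [0.0029 0.0018] tilt [-0.077 -0.062]
scene 134 169 z 0.175 off [0.0025 0.0001] tilt [-0.061 -0.044]
scene 205.96 153 z 0.1749 off [0.0048 0.0015] tilt [-0.078 -0.05 ]
knob 535 0.09693987971893081 ((0.6223927140235901, -0.11305258423089981), (0.013981285504996777, 0.04141297563910484), 54.94578170776367)
timer_grip 0.91 284.99199999999996 242.20800000000003 [ 0.62336026 -0.11527572  0.09      ]
run_switch_tip 0.49 374.528 65.28 [0.53643293 0.04823727 0.104     ]
run_switch_tip 0.17 452.99199999999996 20.496000000000002 [0.54539253 0.11996167 0.104     ]
```

View pics/w7.png

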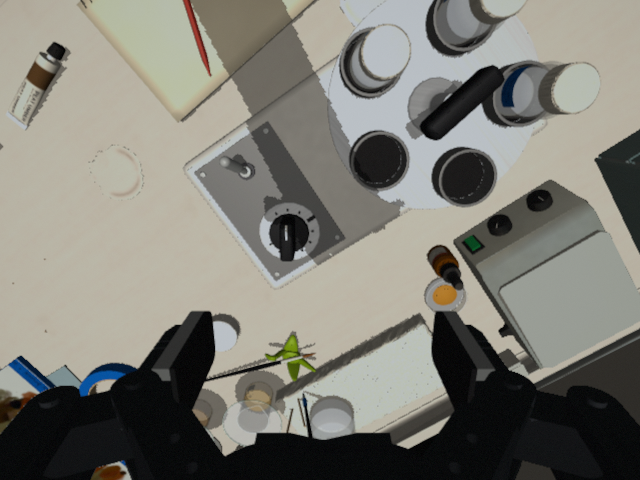

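>>> play_rows --pt "0.3 0.004 -0.02 -0.03 0" --pt "0.3 0.009 -0.04 -0.06 0" --pt "0.3 0.0136 -0.054 -0.1 0" --pt "0.3 0.0136 -0.054 -0.14 0" --pt "0.3 0.0136 -0.054 -0.16 0" --pt "0.3 0.0136 -0.054 -0.16 0" --pt "0.3 0.0136 -0.054 -0.16 0" --pt "0.3 0.0136 -0.054 -0.16 0"

```text
clock: 41.2
tcp_pos: [0.624, -0.1126, 0.1425]
orientation: [-0.747, 1.436, 0.745]
contact_force: [-0.3, -0.2, -0.1]
grip_width: 0.0556
```

```bash
python3 - <<'E'
from h import *
o,p=shot("wrist","w8");W=cloud(p,o);X=W[np.isfinite(W[...,2])]
Rm=Ro.from_rotvec(o["orientation"]).as_matrix();print(o["tcp_pos"],"jaw",np.degrees(np.arctan2(Rm[1,2],Rm[0,2])),o["joints"].round(2))
T=X[(X[:,2]>.092)&(X[:,2]<.101)&(np.hypot(X[:,0]-.6228,X[:,1]+.1124)<.04)];print("knob",len(T),T[:,2].mean(),cv2.minAreaRect(T[:,:2].astype(np.float32)))
E
```

```text
[ 0.62403845 -0.1126148   0.14254023] jaw 54.83659654744282 [-0.28  0.52  0.5   1.75 -0.3   0.94  1.3 ]
knob 1574 0.09685563485849794 ((0.6224346160888672, -0.11266321688890457), (0.01370422262698412, 0.041107408702373505), 54.166419982910156)
```

View pics/w8.png

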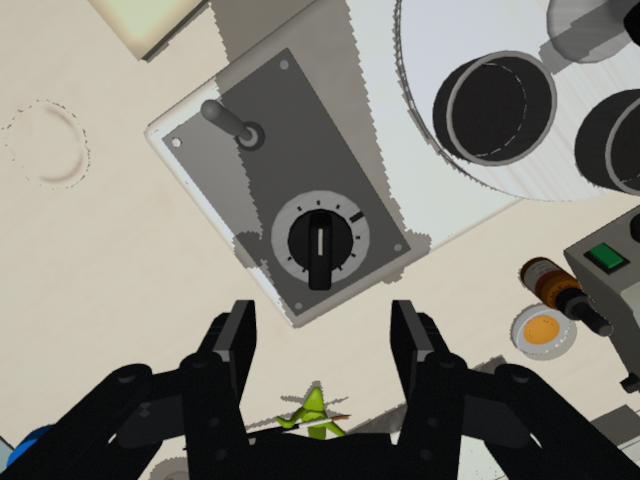

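```bash
python3 - <<'E'
from h import *
o,p=shot("wrist")
for s in(-.021,0,.021):
    d=np.array([np.cos(np.radians(144.6)),np.sin(np.radians(144.6)),0]);print(s,proj(p,np.array([.6224,-.1127,.097])+s*d,o))
im=p["pixels"][195:305,270:370];cv2.imwrite("pics/z8.png",cv2.resize(im,None,fx=6,fy=6,interpolation=2))
E
```

```text
-0.021 (np.float64(319.4449703834416), np.float64(291.49594483772773))
0 (np.float64(319.4981426776844), np.float64(258.78855340752875))
0.021 (np.float64(319.5546188645253), np.float64(224.04886846830664))
```

View pics/z8.png

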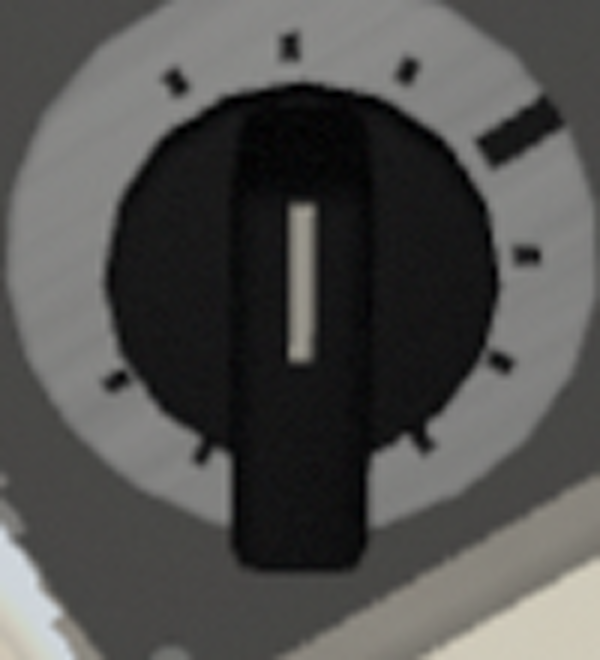

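>>> play_rows --pt "0.3 -0.001 0 -0.02 0" --pt "0.3 -0.001 0 -0.04 0" --pt "0.3 -0.001 0 -0.058 0" --pt "0.3 -0.001 0 -0.063 0" --pt "0.3 -0.001 0 -0.063 0" --pt "0.3 -0.001 0 -0.063 0"

```text
clock: 41.9
tcp_pos: [0.6226, -0.1127, 0.0789]
orientation: [-0.747, 1.437, 0.745]
contact_force: [-0.7, -0.6, -0.7]
grip_width: 0.0555
```

>>> play_rows --pt "-1 0 0 0 0" --pt "-1 0 0 0 0" --pt "-1 0 0 0 0" --pt "-1 0 0 0 0" --pt "-1 0 0 0 0" --force 25

```text
clock: 42.4
tcp_pos: [0.6218, -0.113, 0.0783]
orientation: [-0.746, 1.439, 0.746]
contact_force: [-1.5, -0.8, 6.5]
grip_width: 0.0122
```

>>> play_rows --pt "-1 0 0 0 -0.1" --pt "-1 0 0 0 -0.22" --pt "-1 0 0 0 -0.34" --pt "-1 0 0 0 -0.46" --pt "-1 0 0 0 -0.58" --pt "-1 0 0 0 -0.7" --pt "-1 0 0 0 -0.82" --pt "-1 0 0 0 -0.92" --pt "-1 0 0 0 -0.995" --pt "-1 0 0 0 -0.995"

```text
clock: 43.4
tcp_pos: [0.6231, -0.1123, 0.0783]
orientation: [0.029, 1.568, -0.03]
contact_force: [1.8, 0.3, 4.1]
grip_width: 0.0121
```

>>> play_rows --pt "-1 0 0 0 0" --pt "-1 0 0 0 0" --pt "0 0 0 0 0" --pt "0.3 0 0 0 0" --pt "0.3 0 0 0 0" --pt "0.3 0 0 0.02 0" --pt "0.3 0 0 0.05 0" --pt "0.3 0 0 0.09 0" --pt "0.3 0 0 0.12 0" --pt "0.3 0 0 0.12 0"

```text
clock: 44.4
tcp_pos: [0.6236, -0.1136, 0.2017]
orientation: [0.03, 1.564, -0.031]
contact_force: [0.3, 0.5, 0.6]
grip_width: 0.0553
```

```bash
python3 - <<'E'
from h import *
o,p=shot("wrist","w9");W=cloud(p,o);X=W[np.isfinite(W[...,2])]
Rm=Ro.from_rotvec(o["orientation"]).as_matrix();print(o["tcp_pos"],"jaw",np.degrees(np.arctan2(Rm[1,2],Rm[0,2])),o["joints"].round(2))
T=X[(X[:,2]>.092)&(X[:,2]<.101)&(np.hypot(X[:,0]-.6228,X[:,1]+.1124)<.04)];print("knob",len(T),T[:,2].mean(),cv2.minAreaRect(T[:,:2].astype(np.float32)))
S=X[(X[:,2]>.085)&(X[:,2]<.11)&(np.hypot(X[:,0]-.53,X[:,1]+.109)<.04)];print("switch",len(S),S.mean(0),S[S[:,2]>.1].mean(0))
for d in r.pinpoint(p,"run_switch_tip")[:2]:
        u,v=np.array(d["position"])*[640,480];print(d["conf"],u,v,ray(p,u,v,.104,o))
E
```

```text
[ 0.6235894  -0.1136441   0.20171153] jaw -2.2061310840999306 [-0.5   0.53  0.83  1.72 -0.44  1.08  0.43]
knob 1019 0.09687822796465966 ((0.6226361989974976, -0.11266524344682693), (0.04116303473711014, 0.013523750007152557), 87.80777740478516)
switch 459 [ 0.53031125 -0.10824503  0.09981625] [ 0.52718914 -0.10834362  0.10607573]
0.97 183.488 230.496 [ 0.52541882 -0.1067652   0.104     ]
```

View pics/w9.png

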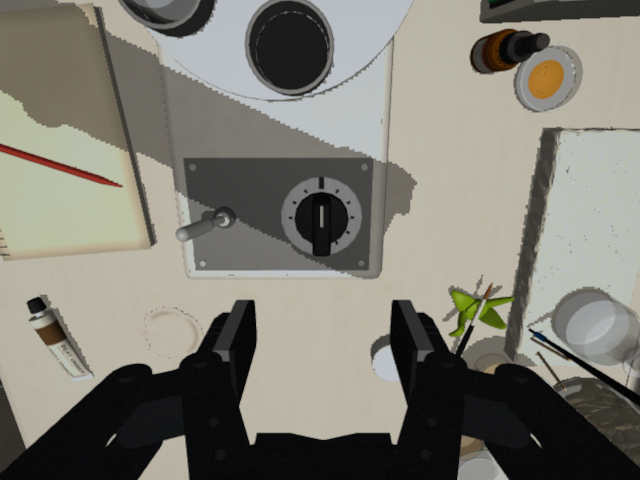

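>>> play_rows --pt "-1 -0.04 0.002 0 0" --pt "-1 -0.08 0.004 0 0" --pt "-1 -0.12 0.005 0 0" --pt "-1 -0.145 0.005 0 0" --pt "-1 -0.145 0.005 0 0" --pt "-1 -0.145 0.005 -0.03 0" --pt "-1 -0.145 0.005 -0.07 0" --pt "-1 -0.145 0.005 -0.1 0" --pt "-1 -0.145 0.005 -0.108 0" --pt "-1 -0.145 0.005 -0.108 0"

```text
clock: 45.5
tcp_pos: [0.4759, -0.1076, 0.0884]
orientation: [0.029, 1.574, -0.031]
contact_force: [0.5, 0.0, 0.1]
grip_width: -0.0004
```

```bash
python3 - <<'E'
from h import *
o,p=shot("wrist","w10");print(o["tcp_pos"],o["contact_force"],o["grip_width"],r.finger_overhang)
s=r.grab_frame("scene");cv2.imwrite("pics/s10.png",cv2.resize(s["pixels"][150:290,220:380],None,fx=4,fy=4))
E
```

```text
[ 0.47587384 -0.10761735  0.08842895] [0.4563056  0.01069983 0.12638659] -0.00040442795717597727 0.008
```

View pics/w10.png

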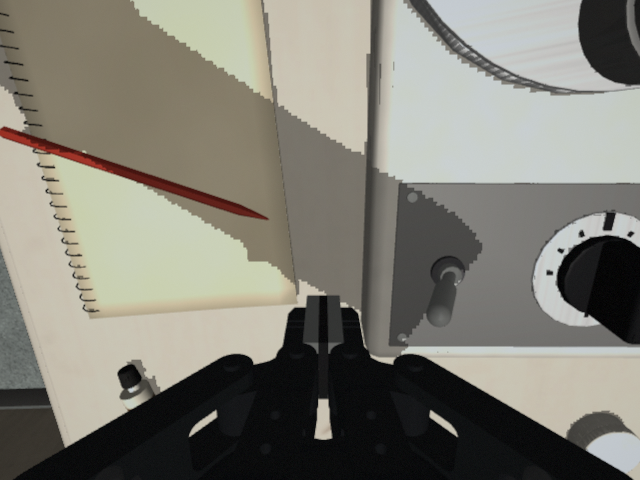

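View pics/s10.png

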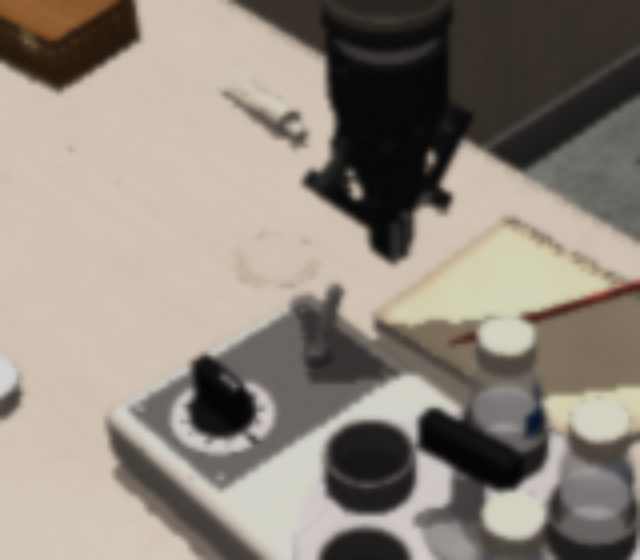

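>>> play_rows --pt "-1 0.01 0 0.008 0" --pt "-1 0.02 0 0.008 0" --pt "-1 0.03 -0.001 0.008 0" --pt "-1 0.036 -0.001 0.008 0" --pt "-1 0.042 -0.001 0.008 0" --pt "-1 0.047 -0.002 0.008 0" --pt "-1 0.052 -0.002 0.008 0" --pt "-1 0.056 -0.002 0.008 0" --pt "-1 0.056 -0.002 0.008 0"

```text
clock: 46.5
tcp_pos: [0.5332, -0.1094, 0.0976]
orientation: [0.03, 1.57, -0.03]
contact_force: [-0.0, -0.0, -0.3]
grip_width: -0.0001
```

```bash
python3 - <<'E'
from h import *
o,p=shot("wrist","w11");print(o["tcp_pos"],o["contact_force"],o["grip_width"],r.finger_overhang)
s=r.grab_frame("scene");cv2.imwrite("pics/s11.png",cv2.resize(s["pixels"][150:290,220:380],None,fx=4,fy=4))
E
```

```text
[ 0.53320183 -0.10943206  0.09761225] [-0.04260761 -0.01397713 -0.29311766] -0.0001105090442015854 0.008
```

View pics/w11.png

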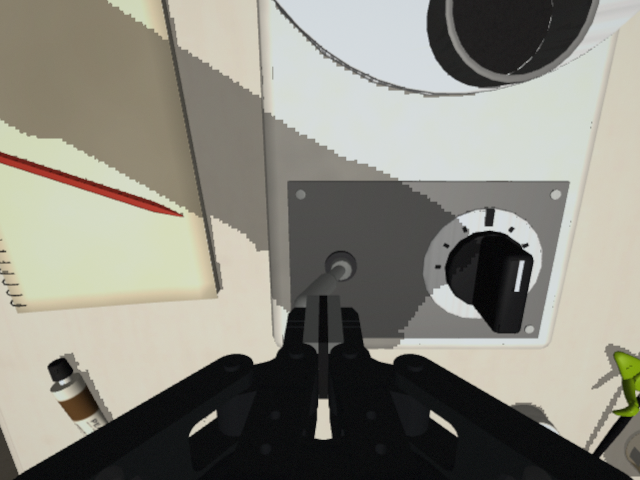

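View pics/s11.png

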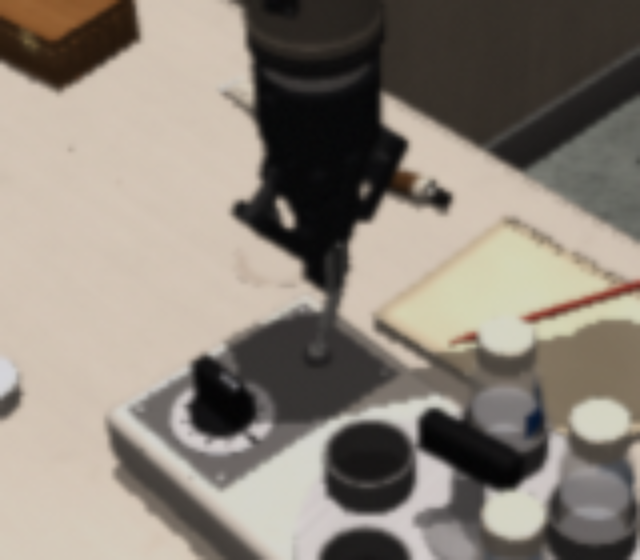

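```bash
python3 - <<'E'
from h import *
o,p=shot("wrist");W=cloud(p,o)
cv2.imwrite("pics/z11.png",cv2.resize(p["pixels"][230:400,240:410],None,fx=4,fy=4,interpolation=2))
s=r.grab_frame("scene");cv2.imwrite("pics/z11s.png",cv2.resize(s["pixels"][195:250,270:325],None,fx=10,fy=10,interpolation=2))
for (u,v) in((340,268),(330,275),(322,283),(315,288),(308,293),(303,300),(300,305),(315,310),(330,310)): print(u,v,W[v,u].round(4))
E
```

```text
340 268 [ 0.5414 -0.1066  0.0695]
330 275 [ 0.5359 -0.1048  0.0824]
322 283 [ 0.5319 -0.1046  0.092 ]
315 288 [ 0.5287 -0.104   0.0985]
308 293 [ 0.5256 -0.1042  0.103 ]
303 300 [ 0.5235 -0.1053  0.1075]
300 305 [ 0.5223 -0.1066  0.1096]
315 310 [ 0.5297 -0.0965  0.1329]
330 310 [ 0.5352 -0.0973  0.1318]
```

View pics/z11.png

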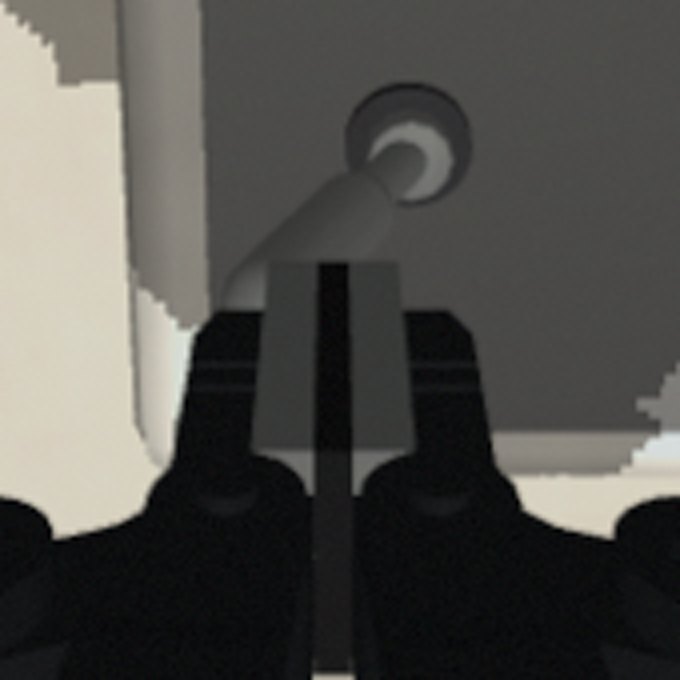

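View pics/z11s.png

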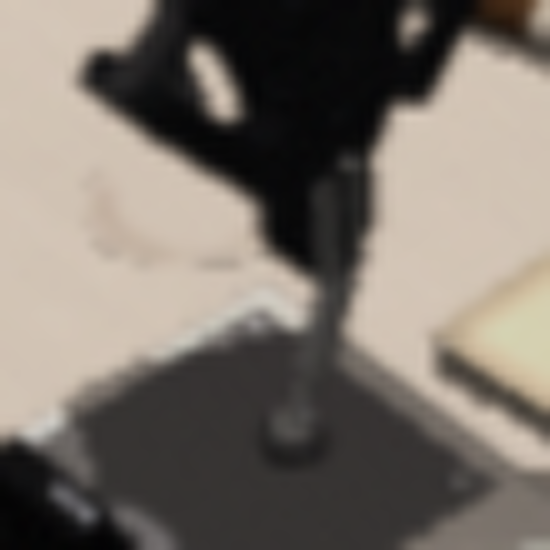

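```bash
python3 - <<'E'
from h import *
o,p=shot("wrist");W=cloud(p,o);print(o["tcp_pos"])
for v in range(286,346,4): print(v,W[v,312].round(4),W[v,323].round(4),W[v,335].round(4))
print(proj(p,np.array(o["tcp_pos"])+[0,.011,-.008],o),proj(p,np.array(o["tcp_pos"])+[0,0,0],o))
E
```

```text
[ 0.53239981 -0.10941797  0.09759575]
286 [ 0.5272 -0.1038  0.0966] [ 0.5323 -0.105   0.0944] [ 0.5381 -0.1091  0.0862]
290 [ 0.5273 -0.1042  0.1001] [ 0.5322 -0.1061  0.0965] [ 0.5381 -0.1123  0.0843]
294 [ 0.5274 -0.1041  0.1043] [ 0.5322 -0.1072  0.0985] [ 0.5385 -0.1279  0.0574]
298 [ 0.5282 -0.0974  0.1214] [ 0.5326 -0.097   0.1224] [ 0.5373 -0.0978  0.1212]
302 [ 0.5282 -0.0975  0.1245] [ 0.5325 -0.0978  0.1243] [ 0.5372 -0.0978  0.1246]
306 [ 0.5284 -0.0971  0.1286] [ 0.5325 -0.0972  0.1286] [ 0.5371 -0.0977  0.128 ]
310 [ 0.5284 -0.0971  0.1317] [ 0.5325 -0.0975  0.1311] [ 0.537  -0.0974  0.1317]
314 [ 0.5285 -0.0973  0.1344] [ 0.5325 -0.0971  0.1349] [ 0.5369 -0.0978  0.1339]
318 [ 0.5286 -0.0976  0.1366] [ 0.5325 -0.0973  0.1374] [ 0.5368 -0.0977  0.1371]
322 [ 0.5286 -0.0974  0.1398] [ 0.5326 -0.0968  0.141 ] [ 0.5368 -0.0974  0.1403]
326 [ 0.5287 -0.0975  0.1423] [ 0.5325 -0.0974  0.1428] [ 0.5367 -0.0974  0.1429]
330 [ 0.5288 -0.0971  0.1454] [ 0.5325 -0.0976  0.145 ] [ 0.5366 -0.0969  0.1464]
334 [ 0.5289 -0.0972  0.1477] [ 0.5326 -0.0966  0.149 ] [ 0.5365 -0.0978  0.1472]
338 [ 0.5289 -0.0981  0.1488] [ 0.5325 -0.0977  0.1496] [ 0.5364 -0.0976  0.15  ]
342 [ 0.529  -0.0971  0.1526] [ 0.5325 -0.0977  0.1519] [ 0.5364 -0.0973  0.1528]
(np.float64(322.7146872947725), np.float64(269.09556189289424)) (np.float64(323.61410217527964), np.float64(297.4409350378784))
```

>>> play_rows --pt "-1 -0.025 0.001 0.005 0" --pt "-1 -0.057 0.001 0 0" --pt "-1 -0.057 0.001 -0.015 0" --pt "-1 -0.057 0.001 -0.029 0" --pt "-1 -0.057 0.001 -0.029 0" --pt "-1 -0.045 0.001 -0.029 0" --pt "-1 -0.035 0.001 -0.029 0" --pt "-1 -0.03 0.001 -0.029 0" --pt "-1 -0.03 0.001 -0.029 0"

```text
clock: 47.65
tcp_pos: [0.5044, -0.1085, 0.069]
orientation: [0.029, 1.569, -0.03]
contact_force: [0.5, -0.7, -0.0]
grip_width: -0.0001
```

```bash
python3 - <<'E'
from h import *
o,p=shot("wrist","w12");W=cloud(p,o);print(o["tcp_pos"],o["contact_force"])
for v in range(286,320,4): print(v,W[v,312].round(4),W[v,323].round(4),W[v,335].round(4))
X=W[np.isfinite(W[...,2])];S=X[(X[:,2]>.1)&(X[:,2]<.112)&(np.hypot(X[:,0]-.53,X[:,1]+.105)<.02)];print(len(S),S.mean(0))
cv2.imwrite("pics/z12.png",cv2.resize(p["pixels"][230:400,240:440],None,fx=4,fy=4,interpolation=2))
E
```

```text
[ 0.5044188  -0.10849501  0.06895959] [ 0.46765255 -0.69967707 -0.00607789]
286 [ 4.960e-01 -1.349e-01  2.000e-04] [ 0.5041 -0.1094  0.0545] [ 0.5101 -0.1086  0.0569]
290 [ 0.4959 -0.1382 -0.0007] [ 0.5041 -0.1116  0.0548] [ 0.5101 -0.1109  0.0565]
294 [ 4.958e-01 -1.407e-01  3.000e-04] [ 0.504  -0.1143  0.0536] [ 0.51   -0.1134  0.056 ]
298 [ 0.5001 -0.0963  0.0929] [ 0.5045 -0.0973  0.0914] [ 0.5093 -0.0963  0.0937]
302 [ 0.5002 -0.0964  0.0962] [ 0.5045 -0.0965  0.0964] [ 0.5092 -0.0963  0.0971]
306 [ 0.5003 -0.0964  0.0994] [ 0.5045 -0.0966  0.0994] [ 0.5091 -0.0961  0.1006]
310 [ 0.5004 -0.0961  0.1031] [ 0.5045 -0.0968  0.1022] [nan nan nan]
314 [ 0.5005 -0.0957  0.1068] [ 0.5045 -0.0966  0.1054] [ 0.5089 -0.0966  0.1058]
318 [ 0.5005 -0.0964  0.1084] [ 0.5045 -0.0966  0.1083] [ 0.5088 -0.0971  0.1078]
1088 [ 0.52212081 -0.10518847  0.10634273]
```

View pics/z12.png

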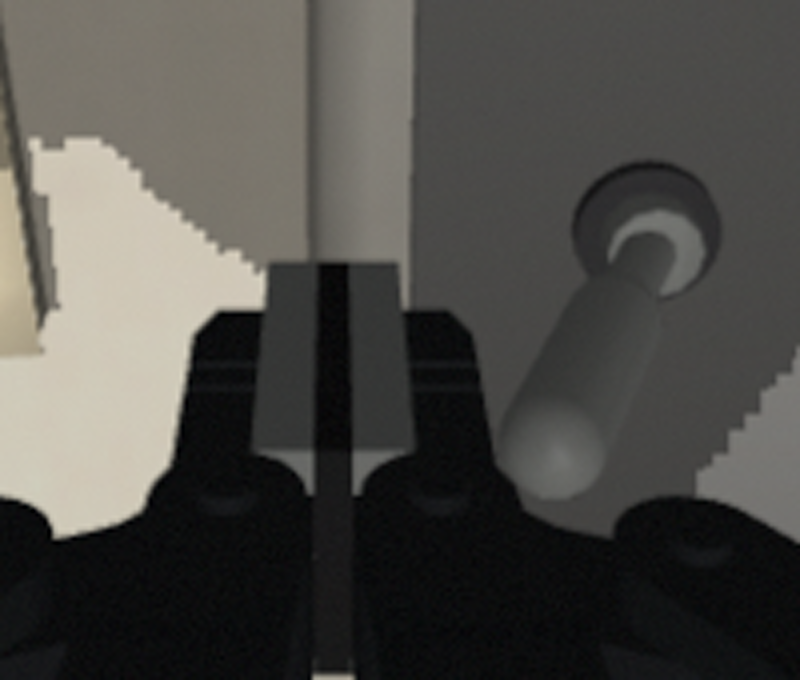

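>>> play_rows --pt "-1 0.005 0 0 0" --pt "-1 0.01 0 0 0" --pt "-1 0.015 -0.001 0 0" --pt "-1 0.02 -0.001 0 0" --pt "-1 0.025 -0.001 0 0" --pt "-1 0.03 -0.001 0 0" --pt "-1 0.033 -0.001 0 0" --pt "-1 0.035 -0.001 0 0" --pt "-1 0.035 -0.001 0 0"

```text
clock: 48.6
tcp_pos: [0.5379, -0.1094, 0.0685]
orientation: [0.03, 1.571, -0.03]
contact_force: [-0.5, -0.1, -0.6]
grip_width: 0.0001
```

```bash
python3 - <<'E'
from h import *
o,p=shot("wrist","w13");W=cloud(p,o);print(o["tcp_pos"],o["contact_force"])
cv2.imwrite("pics/z13.png",cv2.resize(p["pixels"][230:400,240:440],None,fx=4,fy=4,interpolation=2))
E
```

```text
[ 0.53793147 -0.10937483  0.06850169] [-0.47538102 -0.1128438  -0.62075714]
```

View pics/z13.png

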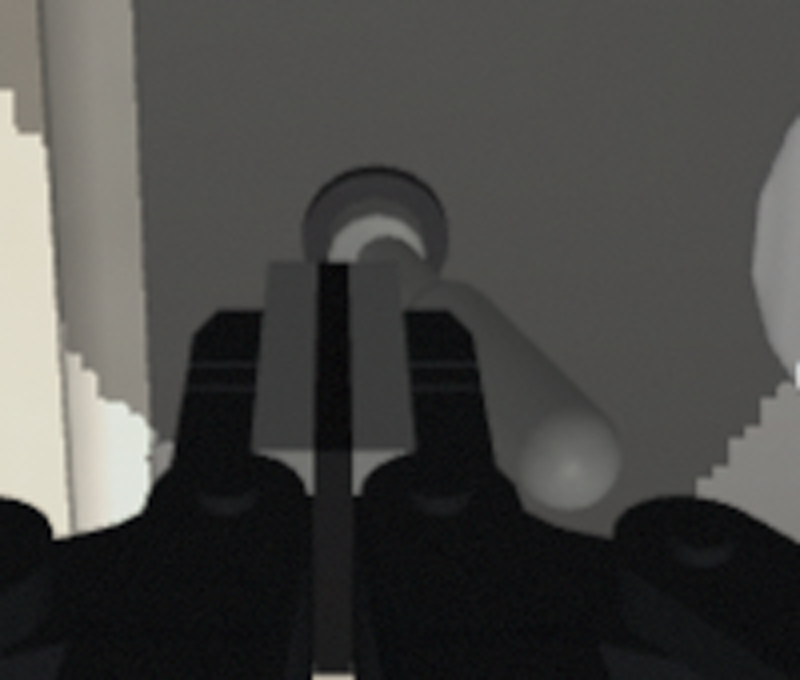

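The bat now leans away. I'll nudge a few mm further to be sure, then retreat and check.

>>> play_rows --pt "-1 0.002 0 0 0" --pt "-1 0.003 0 0 0" --pt "-1 0.003 0 0 0" --pt "-1 0 0 0 0" --pt "-1 -0.03 0 0 0" --pt "-1 -0.06 0 0.02 0" --pt "-1 -0.06 0 0.06 0" --pt "-1 -0.06 0 0.11 0" --pt "-1 -0.06 0 0.16 0" --pt "-1 -0.06 0 0.2 0"

```text
clock: 49.65
tcp_pos: [0.4788, -0.1099, 0.2716]
orientation: [0.031, 1.567, -0.03]
contact_force: [0.9, 0.7, 0.1]
grip_width: -0.0002
```

>>> play_rows --pt "-1 0.02 0.01 0.04 0" --pt "-1 0.06 0.02 0.06 0" --pt "-1 0.09 0.02 0.06 0" --pt "-1 0.09 0.02 0.06 0" --pt "-1 0.09 0.02 0.06 0"

```text
clock: 50.15
tcp_pos: [0.568, -0.0897, 0.3285]
orientation: [0.029, 1.571, -0.031]
contact_force: [0.1, -0.3, -0.6]
grip_width: 0.0002
```

```bash
python3 bt.py 2; python3 car.py; python3 - <<'E'
from h import *
o,p=shot("wrist","w14");W=cloud(p,o);X=W[np.isfinite(W[...,2])];print(o["tcp_pos"],o["contact_force"])
T=X[(X[:,2]>.092)&(X[:,2]<.101)&(np.hypot(X[:,0]-.6228,X[:,1]+.1124)<.025)];print("knob",len(T),cv2.minAreaRect(T[:,:2].astype(np.float32)))
S=X[(X[:,2]>.098)&(X[:,2]<.112)&(np.hypot(X[:,0]-.545,X[:,1]+.108)<.035)];print("switch",len(S),S.mean(0))
for q in r.pinpoint(p,"run_switch_tip")[:2]:
    u,v=np.array(q["position"])*[640,480];print(q["conf"],u,v,ray(p,u,v,.104,o))
E
```

```text
[ 0.56803374 -0.08971673  0.32845479]
wrist 205.96 1940 z 0.1761 off [0.003  0.0002] tilt [-0.008  0.038]
top 61.96 120 z 0.1763 off [ 0.0018 -0.0029] tilt [-0.013  0.076]
top 134 123 z 0.1759 off [ 0.0025 -0.0023] tilt [ 0.01  -0.056]
top 205.96 102 z 0.1764 off [ 0.0045 -0.0015] tilt [-0.043  0.056]
scene 61.96 191 z 0.175 off [0.0045 0.0001] tilt [-0.089 -0.055]
scene 134 174 z 0.1748 off [0.004  0.0001] tilt [-0.079 -0.063]
scene 205.96 153 z 0.1749 off [0.005  0.0005] tilt [-0.094 -0.054]
[ 0.5667966  -0.09005032  0.32870723] jaw -2.2578768036864854 [ 0.0509696  -0.52166715 -0.06583504]
base top z (seated .078, riding .087) 0.07915979970460893
((0.595742404460907, 0.07149975746870041), 0.10056997090578079)
tilt [ 3.26445213e-03 -2.62858644e-05  7.71053029e-02]
[ 0.56682965 -0.08987891  0.32878813] [-0.33489352  0.61107849  0.44155357]
knob 495 ((0.6224653720855713, -0.11266735196113586), (0.04056587815284729, 0.014275857247412205), 86.4841079711914)
switch 108 [ 0.55906823 -0.10956542  0.10628435]
0.5 319.168 215.71200000000002 [ 0.56209338 -0.10915618  0.104     ]
```

View pics/w14.png

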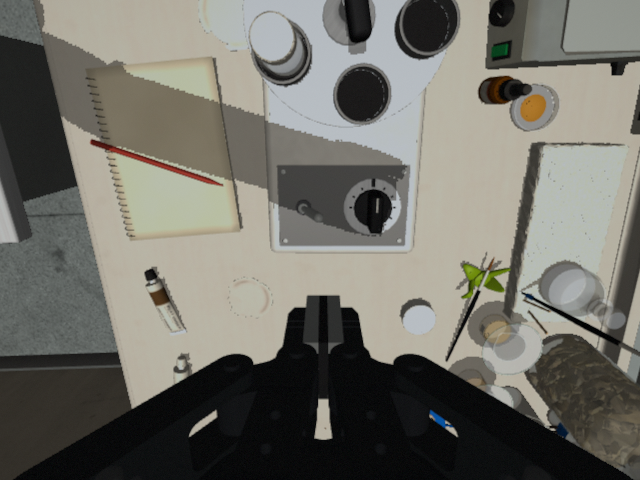

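View pics/b_2_scene.png

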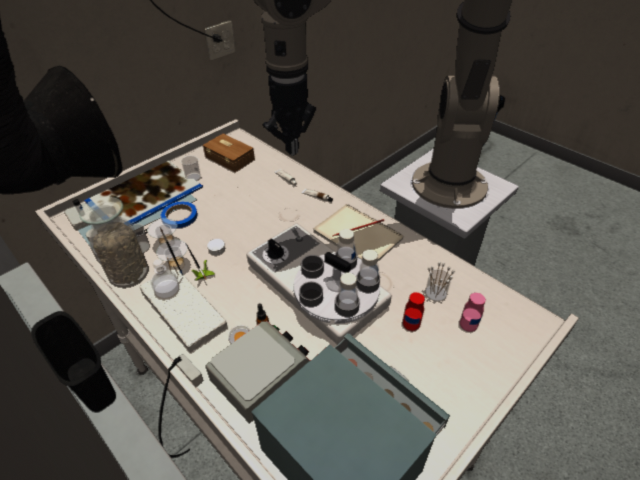

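```bash
python3 -c "
from bench import r
print(r.get_obs()['qvel'].round(3)); print(r.hand_in())"
```

```text
[ 0.     0.005 -0.005 -0.004 -0.001  0.002  0.001]
the job is handed in; nothing more can be done
None
```

The mixer job is done and handed in at about 50 s on the robot's clock. No verdict came back, so the results below are my own camera checks.

- **Carousel:** I set it on the drive at the dog angle I had measured, and it dropped straight over the dogs without any searching. Its base top reads 79 mm above the bench (78 mm expected when seated, 87 mm if riding on the dogs), and it is level.
- **Bottles:** There were three white-capped bottles at the left end, and each stands in its own cup. Their cap tops read 175–176 mm (176 mm expected when fully down), and the caps sit 3–5 mm off the cup centres. The red and pink look-alikes, the swab jar and the tin were not touched.
- **Timer:** I turned it 57° clockwise to the long mark. The last two readings of the bar put it within about 1.5° of the mark.
- **Switch:** I pushed it over last. The tip moved about 35 mm to the "on" side (36 mm expected).

**Disagreements:**
- The first push at the switch passed over it, because the wrist camera showed the closed fingertips about 20 mm above the tool point, not 8 mm below it as stated. I backed off and pushed again lower. The same offset means the bottles were probably gripped nearer the cap than planned.
- The top and scene cameras disagreed by about 5 mm in y, so I used the wrist camera for all the fine positions.
- Some tilt readings of the bottles were high (up to 0.1) but noisy and not consistent between cameras. The cap heights and pictures show the bottles upright.

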